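# Serve the end cap from the back of the stock bin

### The job

A customer wants the end cap that stands at the back of the narrow cardboard stock bin. First clear all three tall fittings out of the bin and stand them upright on the cork mat, then take out the end cap and set it upright in the customer's metal order tray, and only then put the three tall fittings back upright in the bin, each in the very place where it stood at the start. Do not knock any of the fittings over.

Things in the scene. Friction and masses are not known exactly. Their poses are not given: they have to be found in the camera images.
- end_cap_center (a point): The wanted part: low black upright pipe end cap, ribbed cylinder 42 mm across, 42 mm high, 70 g, at the back (+x end) of the stock bin. 14 mm to each side wall, about 47 mm to the back wall, about 13 mm to the next fitting: once the bin is cleared, grip it along the bin's length (across does not fit). Point: its centre, 21 mm above its underside; z upright.
- coupling_center (a point): Tall black straight pipe coupling, upright, 100 mm high: ribbed round nuts 42 mm across at the bottom (0 to 38 mm up) and at the top (62 to 100 mm up), a thinner grey 32 mm waist between; its top shows a grey ring with a dark middle. 140 g. This point is its centre, 50 mm above its underside; z is its upright axis.
- reducer_center (a point): Tall black pipe reducer, upright, 100 mm high: wide ribbed base 46 mm across (0 to 46 mm up), a grey cone, then a narrower round neck 32 mm across (58 to 100 mm up) with a small grey disc on top. 130 g. This point is its centre, 50 mm above its underside; z is its upright axis.
- regulator_center (a point): Tall black pressure regulator, upright, 100 mm high: square body 40 x 40 mm (0 to 88 mm up) with a thin grey band, and a small round grey boss 26 mm across on top (88 to 100 mm up). Its x and y axes are square to its faces, at the start within 0.1 rad of the bin's. 170 g. Point: its centre, 50 mm above its underside; z upright.
- stock_bin: Narrow open cardboard bin, fixed, outside 281 (its x) x 78 mm (its y), walls and floor 4 mm thick; side and back walls 48 mm above the counter, front (-x) wall 25 mm. Origin: centre of underside. In a row along x: end cap near +68 mm; tall fittings near +12, -44, -100 mm in any order (each up to 3 mm off); these are gripped across the bin, above the side walls.
- mat: The side area: flat brown cork mat, fixed, 300 mm (its x) by 140 mm (its y), 4 mm thick, empty at the start, to the left or the right of the bin. Origin at the centre of its underside.
- order_tray: The customer's order tray: shallow open square metal tray, fixed, outside 140 x 140 mm, walls 4 mm thick and 14 mm high, floor 4 mm thick, empty at the start, on the other side of the bin from the mat. Origin at the centre of its underside.

How it is judged:
By the outcome, as a careful person would: the job done as asked, in the order asked, and still so for the second after the job is handed in, with the robot touching nothing.
It also fails if it takes over 128 s, if anything falls off the work surface, if the arm or the gripper's body presses on something with over 40 N, if the wrist force passes 120 N, or if a joint passes its speed limit or range.

### The arm

A 6-joint arm with a two-finger parallel gripper is mounted at the origin on the work surface. World frame = base frame: x ahead of the robot, y to its left, z up, the work surface at z = 0. Lengths are in m, angles in rad, forces in N, time in s.
With the tool pointing down it reaches from about 0.375 to 0.75 m from the base axis. Payload 9 kg.
Tool frame: the origin (TCP) lies on the centre line of the jaws, within the pads' length; the fingertips stand 11 mm ahead of it and the grasp point (between the pads) lies 8 mm behind it; z points along the fingers, y is the direction in which the jaws open and shut (so a half turn about z gives the same grasp; the last joint's range is limited). The gripper opens to 85 mm and grips with 20 to 120 N. Pads are 22 mm wide; open, the fingers measure 114 mm over their backs; the gripper's body (76 mm by 85 mm) begins 54 mm behind the grasp point. The pads swing forward as they close: fully open they stand 13 mm farther back than shut.
Start: joints at [1.12, 0.104, 0.097, 1.564, 0, 1.353], TCP at [0.138, 0.584, 0.242] pointing down, gripper open.
Joint ranges: [-2.99, 2.99], [-0.84, 1.86], [-1.1, 1.16], [-1.84, 2.11], [-1.51, 1.56], [-3.14, 3.14]. Speed limits (rad/s): [2.22, 2.22, 2.57, 3.14, 3.14, 3.14].

### API

Orientations are given as a 3x3 rotation matrix whose columns are the frame's x, y, z axes.
In Python, from bench import manip, imaging gives the robot as it stands. The module is installed in compiled form; this text tells all that it offers.
- The arm moves only by the tool move_arm, never from a script. Its argument "motion" is text: rows parted by semicolons, each of 7 numbers parted by spaces: the shift along the tool's x, y, z in m, then the turn, a rotation vector about the tool's x, y, z in rad, then the opening, from -1 (shut) to 1 (fully open). A call has 1 to 12 rows; each row is the pose to reach, as a shift and turn from the pose measured when the call began, along the tool's axes at that moment; what a row does not reach only later rows make up. A row lasts 1/12 s, in which the tool goes at most 41.7 mm and 7.16 degrees, less where a joint would pass 70% of its speed; a pose out of reach is approached as far as the arm can. A call with a gripper value outside its range is refused whole. The fingers move at their own pace and stop on an object; the grip force is fixed at half the most. Time passes only in rows, so rows that repeat a pose let the fingers close. It gives the time, the measured TCP pose, the force and the opening at its end, in the units of the state.
- manip.state(): the state, without advancing time (a new reading comes with each control period).
- imaging.get_image(name): name is "side" or "top" or "wrist"; returns a dict with "image" (400x640x3 uint8, blue, green, red), "range_z" (400x640 float32, m along the optical axis (not along the pixel's ray), 0 where there is no reading), "mtx" (3x3 intrinsics, pixels), "k1" (the pictures are not rectified: a ray, as slopes to the right and down, at radius r is drawn at 1 + k1 r^2 times it, then the intrinsics apply), "R" (3x3) and "t" (3): a world point X has camera coordinates R X + t; the wrist camera has in their place "tool_from_camera" (4x4, takes a point from camera to tool coordinates, whose origin is the TCP and whose axes are the flange's). Camera axes: x right, y down, z forward; pixel columns grow to the right and rows downward; lengths in m; the calibration is good to about 2 mm. A picture is of the moment at which its call begins: read the wrist's pose just before it.
- manip.job_done(): hands the job in, once; it reports no verdict.
The state is a dict: "time": time; "joints": joint angles; "joint_vel": joint speeds; "effort": joint torques, N m; "eef_pos": TCP position; "ee_rot": TCP orientation; "force": force on the tool from outside, world axes, zero at the start; "moment": the same for the moment, N m; "width": finger opening in m.
Only numpy, scipy, OpenCV 4.12 (cv2) and the standard library are available. Lean on these libraries where they do the work, as an engineer would, in place of code of your own. Each camera call takes 0.05 s, during which the arm holds its last target.

## Working session

There is one attempt and no reset: what is moved stays moved. The work goes in short steps, Python scripts to look and compute and a tool call to move; the robot and the scene stay as the last step left them, time stands still between calls to the robot, and variables do not carry over. Pictures are saved under pics/ and viewed, and the job is handed in when it is done.

Besides the shell and the picture viewer there is one more tool, called after "Call:" in YAML: its name, and indented under it one key for each argument. move_arm: Moves the arm, as the interface text tells. Its arguments: {"type":"object","properties":{"motion":{"type":"string"}},"required":["motion"]}

```bash
mkdir -p pics; cat > look.py <<'E'
import sys,cv2,numpy as np,pickle
from bench import manip, imaging
def grab(name,tag):
    s=manip.state(); d=imaging.get_image(name); d['state']=s
    cv2.imwrite(f'pics/{tag}.png',d['image']); pickle.dump(d,open(f'pics/{tag}.pkl','wb')); return d
if __name__=='__main__':
    for a in sys.argv[1:]:
        n,t=a.split(':'); d=grab(n,t)
    print(d['state']['time'],d['state']['eef_pos'],d['state']['ee_rot'],d['state']['width'],d['state']['force'])
E
python3 look.py top:top0 side:side0 wrist:wrist0; python3 -c "
import pickle
for n in ['top0','side0','wrist0']:
    d=pickle.load(open('pics/'+n+'.pkl','rb'));print({k:v for k,v in d.items() if k not in('image','range_z','state')})"
```

```text
0.1 [0.13827345 0.58356607 0.24160652] [[-9.73035913e-01  2.30653112e-01 -5.03950143e-04]
 [ 2.30653531e-01  9.73035371e-01 -1.05587432e-03]
 [ 2.46820617e-04 -1.14364151e-03 -9.99999316e-01]] 0.08513227651037347 [ 0.35484881 -0.19277903 -0.13121897]
{'mtx': array([[515.76561478,   0.        , 320.51810496],
       [  0.        , 515.76561478, 201.41354358],
       [  0.        ,   0.        ,   1.        ]]), 'k1': -0.017571584989847445, 'R': array([[-0.0067403 , -0.99997382,  0.0026329 ],
       [-0.99233086,  0.00636375, -0.12344624],
       [ 0.12342625, -0.00344477, -0.99234777]]), 't': array([-7.65230677e-04,  5.61007325e-01,  1.21561304e+00])}
{'mtx': array([[431.62649694,   0.        , 317.13919061],
       [  0.        , 431.62649694, 198.21612576],
       [  0.        ,   0.        ,   1.        ]]), 'k1': -0.06467315751180087, 'R': array([[-0.99059599, -0.13590661, -0.01577892],
       [-0.05344281,  0.49051766, -0.86979095],
       [ 0.12595018, -0.86076816, -0.49316806]]), 't': array([0.56336724, 0.07899648, 0.80603684])}
{'mtx': array([[293.87553858,   0.        , 316.00734686],
       [  0.        , 293.87553858, 202.68665151],
       [  0.        ,   0.        ,   1.        ]]), 'k1': -0.042297751138420034, 'tool_from_camera': array([[ 6.95789775e-04, -9.45436161e-01, -3.25806664e-01,
         8.34321686e-02],
       [ 9.99999694e-01,  5.41174777e-04,  5.65192120e-04,
        -1.53564395e-03],
       [-3.58034719e-04, -3.25806957e-01,  9.45436248e-01,
        -1.32849896e-01],
       [ 0.00000000e+00,  0.00000000e+00,  0.00000000e+00,
         1.00000000e+00]])}
```

View pics/top0.png

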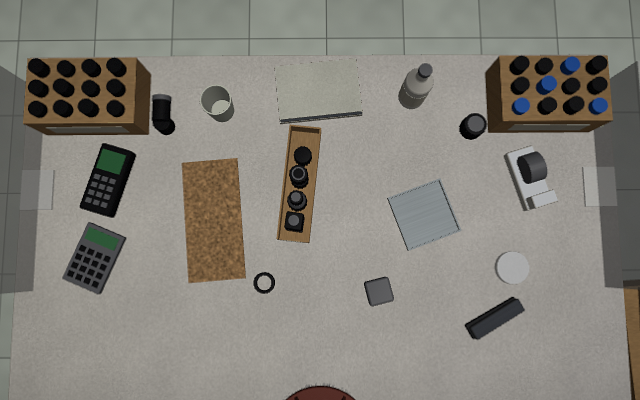

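View pics/side0.png

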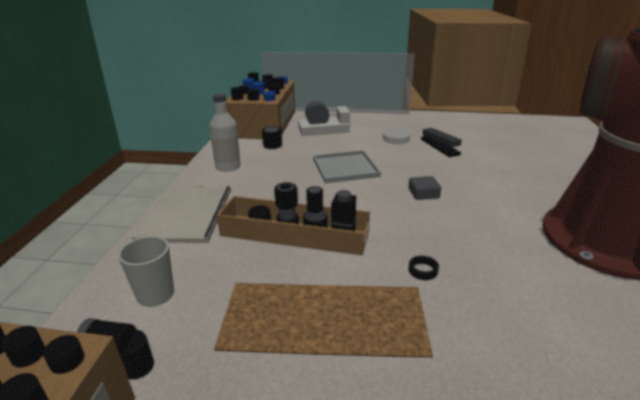

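View pics/wrist0.png

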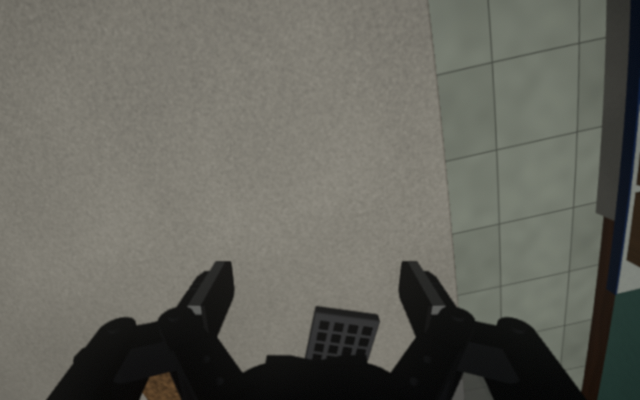

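```bash
cat > geo.py <<'E'
import numpy as np,cv2,pickle
def load(t): return pickle.load(open(f'pics/{t}.pkl','rb'))
def dist(d): return np.array([d['k1'],0,0,0,0.])
def pose(d):
    if 'R' in d: return d['R'],d['t']
    s=d['state'];Rt=np.array(s['ee_rot']);p=np.array(s['eef_pos']);T=d['tool_from_camera']
    Rw=Rt@T[:3,:3];tw=Rt@T[:3,3]+p
    return Rw.T,-Rw.T@tw
def proj(d,X):
    R,t=pose(d);P=np.asarray(X,float).reshape(-1,3)
    return cv2.projectPoints(P,cv2.Rodrigues(R)[0],t,d['mtx'],dist(d))[0].reshape(-1,2)
def rays(d,uv):
    R,t=pose(d);n=cv2.undistortPoints(np.asarray(uv,float).reshape(-1,1,2),d['mtx'],dist(d)).reshape(-1,2)
    return -R.T@t,np.c_[n,np.ones(len(n))]@R
def onplane(d,uv,z):
    c,r=rays(d,uv);return c+r*((z-c[2])/r[:,2])[:,None]
def cloud(d):
    h,w=d['range_z'].shape;u,v=np.meshgrid(np.arange(w),np.arange(h))
    c,r=rays(d,np.c_[u.ravel(),v.ravel()]);return (c+r*d['range_z'].reshape(-1,1)).reshape(h,w,3)
def ortho(d,z,x0,x1,y0,y1,s=0.0005,src=None):
    xs=np.arange(x1,x0,-s);ys=np.arange(y1,y0,-s);X,Y=np.meshgrid(xs,ys,indexing='ij')
    uv=proj(d,np.c_[X.ravel(),Y.ravel(),np.full(X.size,z)]).reshape(X.shape+(2,)).astype(np.float32)
    return cv2.remap(d['image'] if src is None else src,uv[...,0],uv[...,1],cv2.INTER_CUBIC)
E
python3 - <<'E'
from geo import *
d=load('top0');P=cloud(d)
bins=[]
# table height check
print('table z',np.nanmedian(P[300:340,150:200,2]), 'mat',np.median(P[180:260,195:235,2]),'tray',np.median(P[200:230,410:435,2]))
# mat mask
hsv=cv2.cvtColor(d['image'],cv2.COLOR_BGR2HSV)
def rect(mask,z,name):
    n,l,st,ce=cv2.connectedComponentsWithStats(mask.astype(np.uint8));i=1+np.argmax(st[1:,4]);
    cs,_=cv2.findContours((l==i).astype(np.uint8),cv2.RETR_EXTERNAL,cv2.CHAIN_APPROX_NONE)
    c=max(cs,key=cv2.contourArea).reshape(-1,2);X=onplane(d,c,z)
    r=cv2.minAreaRect((X[:,:2]*1000).astype(np.float32));print(name,r,st[i])
m=np.zeros(P.shape[:2],bool);m[150:290,175:252]=1
rect(m&(hsv[...,1]>75),.004,'mat')
m=np.zeros(P.shape[:2],bool);m[120:250,270:330]=1
rect(m&(P[...,2]>.018)&(P[...,2]<.3),.048,'bin')
m[:]=0;m[170:260,380:470]=1
rect(m&(hsv[...,0]>90)&(hsv[...,1]>25),.008,'tray')
print(hsv[215,425],hsv[215,375])
Z=P[...,2];print((Z[120:250:6,275:328:4]*1000).astype(int))
im=ortho(d,.1,.42,.72,-.05,.15);cv2.imwrite('pics/o1.png',im)
im=ortho(d,.048,.42,.72,-.05,.15);cv2.imwrite('pics/o2.png',im)
E
```

```text
table z -7.325370522326402e-05 mat 0.003941710421174749 tray 0.0038864967730859457
mat ((522.1925048828125, 262.29852294921875), (299.1438903808594, 139.62020874023438), 4.6476335525512695) [ 182  158   64  125 6788]
bin ((605.5382690429688, 47.77323913574219), (78.72301483154297, 283.4234924316406), 83.61019134521484) [276 125  45 118 724]Traceback (most recent call last):
  File "<stdin>", line 18, in <module>
  File "<stdin>", line 9, in rect
    return _wrapfunc(a, 'argmax', axis=axis, out=out, **kwds)
    return bound(*args, **kwds)
ValueError: attempt to get argmax of an empty sequence
```

```bash
python3 -c "
import cv2,numpy as np
a=cv2.imread('pics/o1.png');b=cv2.imread('pics/o2.png');cv2.imwrite('pics/o12.png',np.hstack([a,b])[:600,:800]);print(a.shape)"
```

```text
[ WARN:0@0.017] global loadsave.cpp:275 findDecoder imread_('pics/o1.png'): can't open/read file: check file path/integrity
[ WARN:0@0.017] global loadsave.cpp:275 findDecoder imread_('pics/o2.png'): can't open/read file: check file path/integrity
Traceback (most recent call last):
IndexError: too many indices for array: array is 1-dimensional, but 2 were indexed
```

```bash

python3 - <<'E'
from geo import *
d=load('top0');P=cloud(d)
im=d['image'].astype(int)
print(im[215,425],im[215,375],im[240,460])
m=np.zeros(P.shape[:2],bool);m[170:260,380:470]=1
k=m&(im[...,0]-im[...,2]>5)
cs,_=cv2.findContours(k.astype(np.uint8),cv2.RETR_EXTERNAL,cv2.CHAIN_APPROX_NONE)
c=max(cs,key=cv2.contourArea).reshape(-1,2)
print(cv2.minAreaRect((onplane(d,c,.014)[:,:2]*1000).astype(np.float32)))
a=ortho(d,.1,.44,.74,-.05,.15);
b=ortho(d,.048,.44,.74,-.05,.15);cv2.imwrite('pics/o12.png',np.hstack([a,b]))
# tops
sub=np.zeros_like(m);sub[120:250,270:330]=1
for lo,hi in [(.09,.13),(.08,.094),(.04,.0505)]:
    k=(sub&(P[...,2]>lo)&(P[...,2]<hi)).astype(np.uint8)
    n,l,st,ce=cv2.connectedComponentsWithStats(k)
    for i in range(1,n):
        if st[i,4]>15: print(lo,hi,st[i],(P[l==i].mean(0)*1000).round(1),(np.median(P[l==i],0)*1000).round(1))
E
```

```text
[139 137 130] [158 164 168] [152 157 161]
((531.3446044921875, -259.3609619140625), (138.67962646484375, 138.85818481445312), 20.12310791015625)
0.09 0.13 [289 164  19  20 275] [617.3  47.3 103.7] [616.8  47.2 104.1]
0.09 0.13 [289 190  14  15 153] [563.2  53.  103.4] [562.8  52.1 103.9]
0.09 0.13 [284 211  20  20 246] [510.3  58.8  96.9] [510.1  58.8  94.3]
0.08 0.094 [284 211  20  20 179] [509.3  57.9  90.4] [508.8  57.1  90.7]
0.04 0.0505 [281 125  40  72 215] [691.   56.2  46.5] [710.7  71.5  47. ]
0.04 0.0505 [294 146  18  18 227] [675.   39.4  45.5] [675.5  39.8  45.5]
0.04 0.0505 [316 148   3  16  26] [671.    3.5  47.3] [669.8   3.4  48. ]
0.04 0.0505 [310 176   6  45  65] [568.1  15.1  47.2] [567.6  16.   47.6]
0.04 0.0505 [301 197   6  12  20] [556.2  35.1  47.2] [556.1  32.9  48.4]
0.04 0.0505 [276 198   7  41  68] [520.   94.8  46.8] [519.2  95.   46.9]
0.04 0.0505 [308 222   3  12  21] [497.2  23.   47.4] [498.1  23.5  47.7]
```

View pics/o12.png

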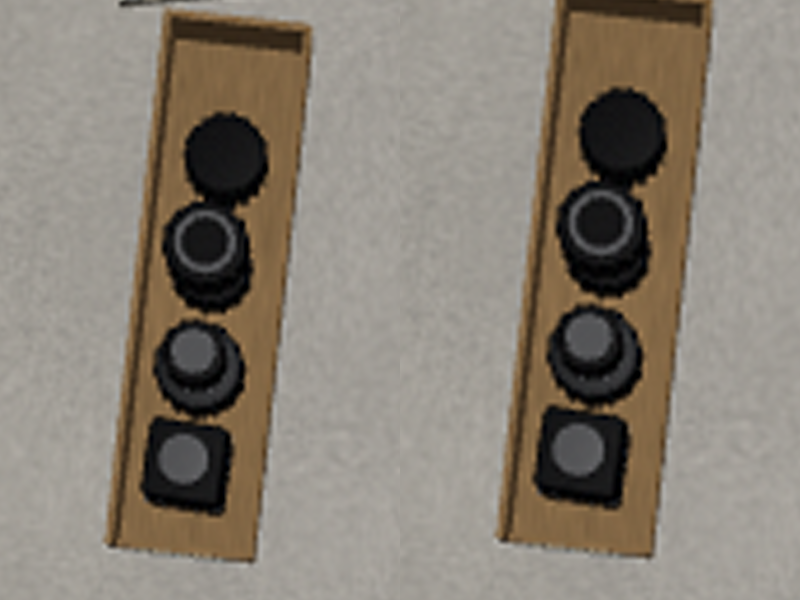

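```bash
cat > go.py <<'E'
# usage: go.py x y z jawangle_deg(tool y axis heading)
import sys,numpy as np
from scipy.spatial.transform import Rotation as Ro
from bench import manip
s=manip.state();R=np.array(s['ee_rot']);p=np.array(s['eef_pos'])
x,y,z,a=map(float,sys.argv[1:5]);a=np.radians(a)
yv=np.array([np.cos(a),np.sin(a),0]);zv=np.array([0,0,-1.]);T=np.c_[np.cross(yv,zv),yv,zv]
print('t',round(s['time'],2),'shift mm',(R.T@(np.array([x,y,z])-p)*1000).round(1),'rotvec',Ro.from_matrix(R.T@T).as_rotvec().round(4),'F',np.round(s['force'],1),'w',round(s['width'],4),'j',np.round(s['joints'],2))
E
python3 go.py .56 .05 .25 83.65
```

```text
t 0.15 shift mm [-533.4 -421.9   -8. ] rotvec [-0.001  -0.0002 -0.122 ] F [-0.1 -0.   0.2] w 0.0855 j [ 1.12  0.1   0.1   1.56 -0.    1.35]
```

Call:
move_arm:
  motion: "-0.02 -0.016 0 0 0 -0.02 1; -0.05 -0.04 0 0 0 -0.04 1; -0.08 -0.063 0 0 0 -0.06 1; -0.11 -0.087 0 0 0 -0.08 1; -0.14 -0.111 0 0 0 -0.1 1; -0.17 -0.134 0 0 0 -0.12 1; -0.2 -0.158 0 0 0 -0.122 1; -0.23 -0.182 0 0 0 -0.122 1; -0.26 -0.206 0 0 0 -0.122 1; -0.29 -0.229 0 0 0 -0.122 1; -0.32 -0.253 0 0 0 -0.122 1; -0.35 -0.277 0 0 0 -0.122 1"

```text
time: 1.15
eef_pos: [0.4157, 0.2316, 0.2419]
ee_rot: [[-0.994, 0.111, -0.0], [0.111, 0.994, -0.001], [0.0, -0.001, -1.0]]
force: [0.5, 0.2, 0.2]
width: 0.0855
```

```bash
python3 go.py .56 .05 .25 83.65
```

```text
t 1.15 shift mm [-163.5 -164.6   -8. ] rotvec [-0.0008 -0.0002  0.0001] F [0.5 0.2 0.2] w 0.0855 j [ 0.23 -0.28 -0.26  1.58 -0.    0.34]
```

Call:
move_arm:
  motion: "-0.027 -0.027 0 0 0 0 1; -0.054 -0.054 -0.002 0 0 0 1; -0.081 -0.082 -0.004 0 0 0 1; -0.108 -0.109 -0.006 0 0 0 1; -0.135 -0.136 -0.008 0 0 0 1; -0.155 -0.156 -0.008 0 0 0 1; -0.1635 -0.1645 -0.008 0 0 0 1; -0.1635 -0.1645 -0.008 0 0 0 1"

```text
time: 1.82
eef_pos: [0.5609, 0.0479, 0.2491]
ee_rot: [[-0.994, 0.113, -0.001], [0.113, 0.994, -0.001], [0.001, -0.001, -1.0]]
force: [0.3, 0.8, -0.2]
width: 0.0852
```

```bash
python3 look.py wrist:w1
```

```text
1.8167 [0.56090962 0.04791955 0.24908664] [[-9.93541128e-01  1.13464438e-01 -1.35935070e-03]
 [ 1.13465781e-01  9.93541445e-01 -9.55414679e-04]
 [ 1.24216567e-03 -1.10348357e-03 -9.99998620e-01]] 0.08524036936766143 [ 0.31510558  0.78388483 -0.15190533]
```

View pics/w1.png

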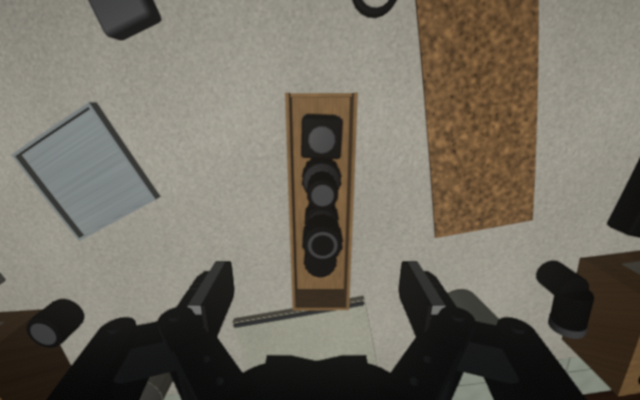

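```bash

python3 - <<'E'
from geo import *
for n in ['top0','w1']:
    d=load(n)
    s=.0005
    a=ortho(d,.104,.46,.76,-.05,.15,s);cv2.imwrite(f'pics/{n}_104.png',a)
    g=cv2.cvtColor(a,cv2.COLOR_BGR2GRAY)
    # grey discs: intensity
    guess={'coup':(.617,.047),'red':(.563,.053),'reg':(.510,.058)}
    for k,(x,y) in guess.items():
        r=int((.76-x)/s);c=int((.15-y)/s);w=40
        sub=g[r-w:r+w,c-w:c+w]; 
        print(n,k,'min/med/max',sub.min(),np.median(sub),sub.max())
P=cloud(load('w1'))
sub=np.zeros(P.shape[:2],bool);sub[90:280,280:365]=1
for lo,hi in [(.099,.13),(.088,.096)]:
    k=(sub&(P[...,2]>lo)&(P[...,2]<hi)).astype(np.uint8)
    n,l,st,ce=cv2.connectedComponentsWithStats(k)
    for i in range(1,n):
        if st[i,4]>15: print(lo,hi,st[i],(P[l==i].mean(0)*1000).round(1))
E
python3 -c "
import cv2,numpy as np
cv2.imwrite('pics/o3.png',np.hstack([cv2.imread('pics/%s_104.png'%n) for n in ('top0','w1')]))"
```

```text
top0 coup min/med/max 0 23.0 128
top0 red min/med/max 0 55.0 140
top0 reg min/med/max 0 27.0 138
w1 coup min/med/max 22 29.0 99
w1 red min/med/max 21 44.0 110
w1 reg min/med/max 23 37.0 103
0.099 0.13 [308 126  27  28 571] [510.9  56.6 105. ]
0.099 0.13 [307 178  31  32 775] [563.8  52.  105.2]
0.099 0.13 [ 302  224   40   39 1164] [617.3  46.  105.2]
0.088 0.096 [ 301  117   41   42 1051] [509.9  56.5  92.9]
0.088 0.096 [307 176  29  13  53] [552.1  52.1  91.9]
0.088 0.096 [306 220  33  11  90] [601.4  47.7  92.2]
```

View pics/o3.png

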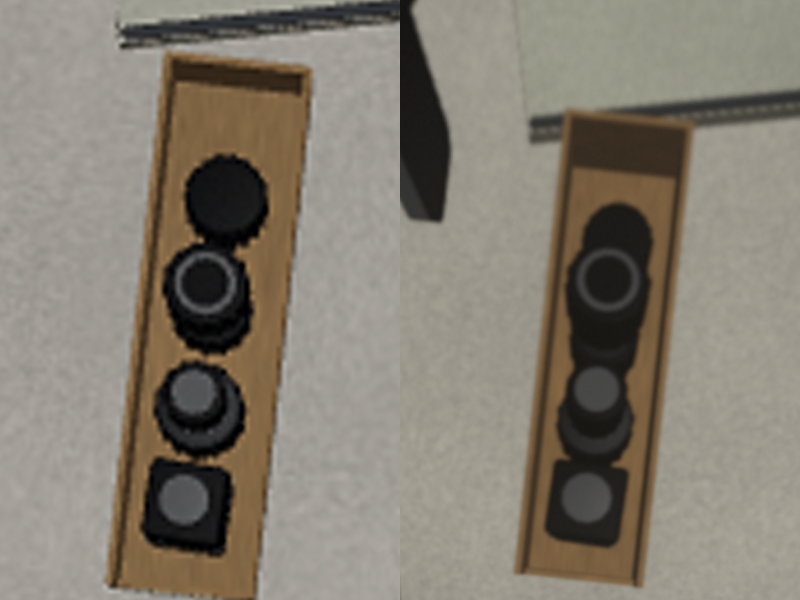

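```bash

python3 - <<'E'
from geo import *
for n,b in [('w1',(90,165,280,365)),('top0',(205,240,275,315))]:
    P=cloud(load(n));sub=np.zeros(P.shape[:2],bool);sub[b[0]:b[1],b[2]:b[3]]=1
    q=P[sub&(P[...,2]>.087)]; 
    print(n,cv2.minAreaRect((q[:,:2]*1000).astype(np.float32)))
    # colour-based: dark mask on plane .092
    d=load(n);s=.00025
    a=ortho(d,.092,.47,.55,.01,.11,s);cv2.imwrite(f'pics/reg_{n}.png',cv2.resize(a,None,fx=1,fy=1))
E
python3 go.py .5103 .0572 .16 83.65; cd pics; python3 -c "
import cv2,numpy as np
cv2.imwrite('o4.png',np.hstack([cv2.imread('reg_%s.png'%n) for n in ('w1','top0')]))"
```

```text
w1 ((504.79327392578125, 57.606712341308594), (39.10967254638672, 53.08725357055664), 82.78960418701172)
top0 ((466.7511901855469, 44.868408203125), (141.37985229492188, 50.60457992553711), 17.144603729248047)
t 1.87 shift mm [50.1  2.2 89.4] rotvec [-0.0006 -0.0016 -0.0016] F [ 0.  -0.3 -0.5] w 0.0853 j [-0.14 -0.01 -0.01  1.58 -0.   -0.03]
```

View pics/o4.png

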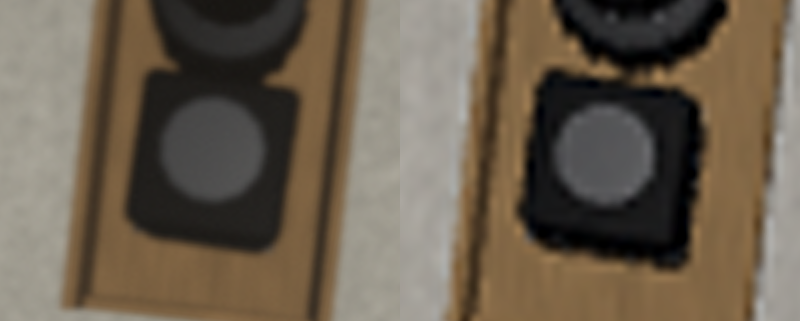

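```bash

python3 - <<'E'
from geo import *
P=cloud(load('w1'));q=P.reshape(-1,3)
k=(q[:,2]>.0885)&(np.abs(q[:,0]-.5103)<.0265)&(np.abs(q[:,1]-.057)<.035)
k2=k&((q[:,0]-.5103)+(.0)<.0245)
for kk in (k,k2):
    r=cv2.minAreaRect((q[kk][:,:2]*1000).astype(np.float32));print(kk.sum(),r)
d=load('w1');im=ortho(d,.092,.47,.55,.01,.11,.00025);g=cv2.cvtColor(im,cv2.COLOR_BGR2GRAY)
def sub(row=None,col=None):
    pass
# side edges: for rows 100..200 find left dark transition and right
L=[];Rr=[]
for r in range(95,205,5):
    row=cv2.GaussianBlur(g[r:r+5].mean(0).reshape(1,-1).astype(np.float32),(9,1),2).ravel();gr=np.gradient(row)
    L.append((r+2,110+np.argmin(gr[110:175])));Rr.append((r+2,250+np.argmax(gr[250:315])))
for e in (L,Rr):
    e=np.array(e);p=np.polyfit(e[:,0],e[:,1],1);print('deg',np.degrees(np.arctan(p[0])),'pos y at x=.51',.11-.00025*np.polyval(p,160),np.std(e[:,1]-np.polyval(p,e[:,0])))
B=[]
for c in range(155,270,5):
    col=cv2.GaussianBlur(g[:,c:c+5].mean(1).reshape(-1,1).astype(np.float32),(1,9),2).ravel();gr=np.gradient(col);B.append((c+2,205+np.argmax(gr[205:270])))
e=np.array(B);p=np.polyfit(e[:,0],e[:,1],1);print('front edge deg',np.degrees(np.arctan(p[0])),'x',.55-.00025*np.polyval(p,210))
E
```

```text
1625 ((511.3836975097656, 56.77293395996094), (39.10967254638672, 39.80137634277344), 82.78960418701172)
1625 ((511.3836975097656, 56.77293395996094), (39.10967254638672, 39.80137634277344), 82.78960418701172)
deg -8.80109681121209 pos y at x=.51 0.07712233201581029 0.2953187804303019
deg -8.782138937566375 pos y at x=.51 0.03724644268774706 0.5534423589122605
front edge deg 7.286620472687155 x 0.4884987154150198
```

```bash
python3 go.py .5108 .057 .068 81.8
```

```text
t 1.87 shift mm [ 49.4   2.1 181.4] rotvec [-0.0006 -0.0016  0.0307] F [ 0.  -0.3 -0.5] w 0.0853 j [-0.14 -0.01 -0.01  1.58 -0.   -0.03]
```

Call:
move_arm:
  motion: "0.02 0.001 0.02 0 0 0.03 1; 0.049 0.002 0.05 0 0 0.03 1; 0.049 0.002 0.075 0 0 0.03 1; 0.0493 0.002 0.1 0 0 0.03 1; 0.0493 0.002 0.11 0 0 0.03 1; 0.0493 0.002 0.11 0 0 0.03 1"

```text
time: 2.37
eef_pos: [0.509, 0.0582, 0.1372]
ee_rot: [[-0.99, 0.141, -0.005], [0.141, 0.99, 0.0], [0.005, -0.001, -1.0]]
force: [-0.4, -0.5, 0.0]
width: 0.0853
```

```bash
python3 go.py .5108 .057 .068 81.8; python3 look.py wrist:w2
```

```text
t 2.37 shift mm [-2.4 -0.9 69.2] rotvec [-0.0005 -0.0054  0.0021] F [-0.4 -0.5  0. ] w 0.0853 j [-0.14 -0.15 -0.35  1.38 -0.   -0.  ]
2.3667 [0.50897448 0.05824065 0.13721014] [[-9.90054053e-01  1.40581200e-01 -5.46791271e-03]
 [ 1.40581988e-01  9.90069011e-01  2.41839260e-04]
 [ 5.44760898e-03 -5.29256102e-04 -9.99985022e-01]] 0.08525623483460101 [-0.36451759 -0.48551298  0.03025776]
```

View pics/w2.png

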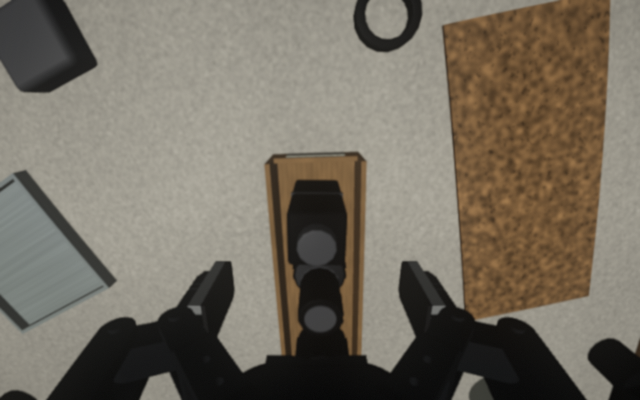

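Call:
move_arm:
  motion: "-0.001 -0.0005 0.02 0 -0.003 0 1; -0.0015 -0.0009 0.045 0 -0.005 0 1; -0.002 -0.0009 0.064 0 -0.005 0 1; -0.0024 -0.0009 0.069 0 -0.005 0 1; -0.0024 -0.0009 0.069 0 -0.005 0 1; -0.0024 -0.0009 0.069 0 -0.005 0 1"

```text
time: 2.92
eef_pos: [0.5133, 0.0566, 0.0721]
ee_rot: [[-0.99, 0.141, 0.004], [0.141, 0.99, -0.001], [-0.004, -0.0, -1.0]]
force: [0.4, 0.1, -0.6]
width: 0.0853
```

```bash
python3 go.py .5108 .057 .068 81.8;python3 look.py wrist:w3
```

```text
t 2.92 shift mm [2.5 0.  4.1] rotvec [-0.0005  0.0039  0.002 ] F [ 0.4  0.1 -0.6] w 0.0853 j [-0.14 -0.12 -0.43  1.25 -0.   -0.  ]
2.9167 [0.51325997 0.05664846 0.0721284 ] [[-9.90050041e-01  1.40665904e-01  3.74431737e-03]
 [ 1.40662990e-01  9.90056998e-01 -1.03188355e-03]
 [-3.85223845e-03 -4.94929479e-04 -9.99992458e-01]] 0.08525177068818102 [ 0.41029224  0.06322027 -0.59685717]
```

View pics/w3.png

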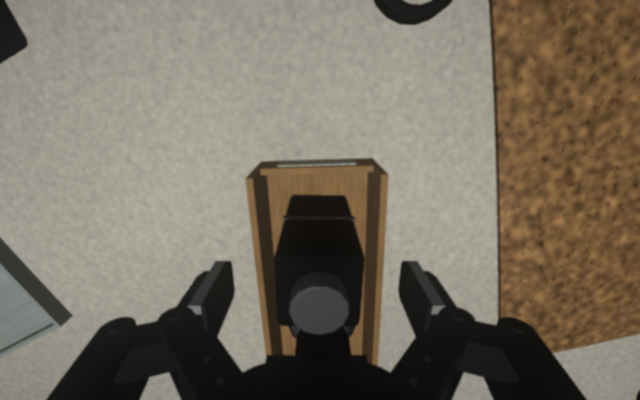

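Call:
move_arm:
  motion: "0.0025 0.0008 0.004 0 0.004 0 1; 0.0025 0.0008 0.004 0 0.004 0 1; 0.0025 0.0008 0.004 0 0.004 0 1"

```text
time: 3.22
eef_pos: [0.5116, 0.0577, 0.0691]
ee_rot: [[-0.99, 0.141, 0.001], [0.141, 0.99, -0.001], [-0.002, -0.001, -1.0]]
force: [0.0, 0.2, -0.3]
width: 0.0854
```

```bash
python3 go.py .5108 .0575 .068 81.8
```

```text
t 3.22 shift mm [ 0.7 -0.3  1.1] rotvec [-0.0005  0.0016  0.002 ] F [ 0.   0.2 -0.3] w 0.0854 j [-0.14 -0.12 -0.44  1.25 -0.   -0.  ]
```

Call:
move_arm:
  motion: "0.0005 -0.0003 0.001 0 0.0015 0 0.2; 0.0005 -0.0003 0.001 0 0.0015 0 -0.3; 0.0005 -0.0003 0.001 0 0.0015 0 -0.5; 0.0005 -0.0003 0.001 0 0.0015 0 -0.7; 0.0005 -0.0003 0.001 0 0.0015 0 -1; 0.0005 -0.0003 0.001 0 0.0015 0 -1; 0.0005 -0.0003 0.001 0 0.0015 0 -1; 0.0005 -0.0003 0.001 0 0.0015 0 -1"

```text
time: 3.88
eef_pos: [0.5112, 0.0575, 0.0684]
ee_rot: [[-0.99, 0.141, 0.0], [0.141, 0.99, -0.0], [-0.0, -0.0, -1.0]]
force: [-0.7, -0.2, 2.1]
width: 0.0395
```

```bash
python3 look.py wrist:w4; python3 go.py .5108 .0575 .068 81.8
```

```text
3.8833 [0.51122603 0.05750582 0.06835559] [[-9.90068743e-01  1.40583488e-01  4.08644947e-04]
 [ 1.40583293e-01  9.90068742e-01 -4.73379836e-04]
 [-4.71135977e-04 -4.11229927e-04 -9.99999804e-01]] 0.03945202405556038 [-0.7125154  -0.17878561  2.06214936]
t 3.93 shift mm [ 0.4 -0.   0.4] rotvec [-0.0005  0.0005  0.0021] F [0.3 0.1 2.6] w 0.0391 j [-0.14 -0.12 -0.44  1.25 -0.   -0.  ]
```

View pics/w4.png

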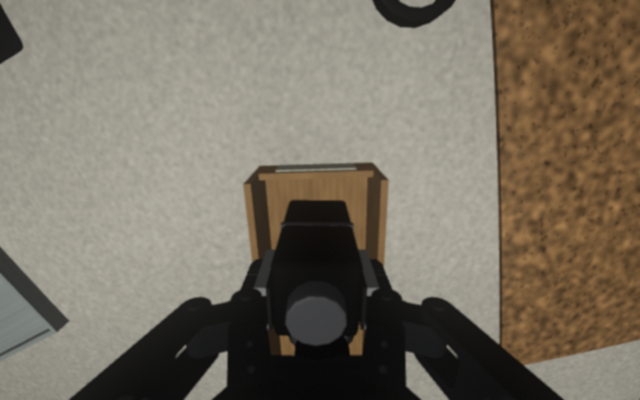

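Call:
move_arm:
  motion: "0 0 -0.008 0 0 0 -1; 0 0 -0.022 0 0 0 -1; 0 0 -0.04 0 0 0 -1; 0 0 -0.058 0 0 0 -1; 0 0 -0.07 0 0 0 -1; 0 0 -0.072 0 0 0 -1; 0.005 0.01 -0.072 0 0 0 -1; 0.015 0.029 -0.072 0 0 0 -1; 0.027 0.053 -0.072 0 0 0 -1; 0.04 0.078 -0.072 0 0 0 -1; 0.053 0.103 -0.072 0 0 0 -1; 0.066 0.128 -0.072 0 0 0 -1"

```text
time: 4.93
eef_pos: [0.4622, 0.195, 0.1389]
ee_rot: [[-0.99, 0.141, -0.002], [0.141, 0.99, -0.001], [0.001, -0.001, -1.0]]
force: [-0.0, -0.3, -2.7]
width: 0.0394
```

```bash
python3 look.py wrist:w5; python3 go.py .44 .262 .0685 81.9
```

```text
4.9333 [0.46219715 0.19501029 0.13887221] [[-9.90040206e-01  1.40776233e-01 -1.56272863e-03]
 [ 1.40777375e-01  9.90041067e-01 -6.45340675e-04]
 [ 1.45631689e-03 -8.58910049e-04 -9.99998571e-01]] 0.03935038387764936 [-0.04326218 -0.33975079 -2.69309011]
t 4.98 shift mm [28.7 59.7 70.5] rotvec [ 0.0012 -0.0029  0.0027] F [-1.3  4.4 -2.3] w 0.0394 j [ 0.15 -0.19 -0.38  1.39  0.    0.28]
```

View pics/w5.png

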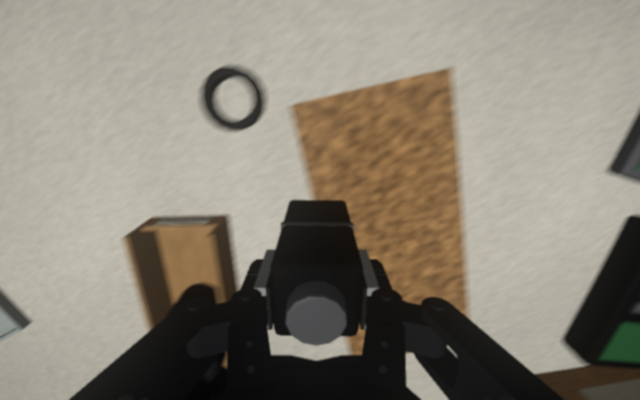

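Call:
move_arm:
  motion: "0.011 0.023 0 0 0 0 -1; 0.021 0.044 0 0 0 0 -1; 0.027 0.056 0.01 0 0 0 -1; 0.0287 0.0597 0.025 0 0 0 -1; 0.0287 0.0597 0.042 0 0 0 -1; 0.0287 0.0597 0.056 0 0 0 -1; 0.0287 0.0597 0.064 0 0 0 -1; 0.0287 0.0597 0.066 0 0 0 -1; 0.0287 0.0597 0.066 0 0 0 -1; 0.0287 0.0597 0.066 0 0 0 -1"

```text
time: 5.82
eef_pos: [0.4402, 0.2621, 0.0735]
ee_rot: [[-0.99, 0.138, -0.002], [0.138, 0.99, 0.002], [0.002, 0.001, -1.0]]
force: [0.9, 0.4, -1.4]
width: 0.0392
```

```bash
python3 go.py .44 .262 .0685 81.9
```

```text
t 5.82 shift mm [ 0.2 -0.1  5. ] rotvec [ 0.0014 -0.0025  0.0025] F [ 0.9  0.4 -1.4] w 0.0392 j [ 0.28 -0.12 -0.44  1.26  0.    0.42]
```

Call:
move_arm:
  motion: "0 0 0.002 0.001 -0.002 0 -1; 0 0 0.004 0.0014 -0.0025 0 -1; 0 0 0.0045 0.0014 -0.0025 0 -1; 0 0 0.0045 0.0014 -0.0025 0 -1; 0 0 0.0045 0.0014 -0.0025 0 -1"

```text
time: 6.23
eef_pos: [0.4402, 0.2621, 0.0691]
ee_rot: [[-0.99, 0.138, 0.0], [0.138, 0.99, 0.0], [-0.0, 0.0, -1.0]]
force: [-0.7, 0.1, -1.8]
width: 0.0393
```

Call:
move_arm:
  motion: "0 0 0.0008 0 0 0 -1; 0 0 0.0008 0 0 0 -1; 0 0 0.0008 0 0 0 -1"

```text
time: 6.48
eef_pos: [0.4404, 0.2621, 0.0684]
ee_rot: [[-0.99, 0.138, 0.0], [0.138, 0.99, 0.0], [-0.0, 0.0, -1.0]]
force: [0.3, -0.1, -1.2]
width: 0.0394
```

Call:
move_arm:
  motion: "0 0 0.0007 0 0 0 -1; 0 0 0.0007 0 0 0 -1; 0 0 0.0007 0 0 0 -1"

```text
time: 6.73
eef_pos: [0.4406, 0.2621, 0.0684]
ee_rot: [[-0.99, 0.138, 0.001], [0.138, 0.99, 0.0], [-0.001, 0.0, -1.0]]
force: [-2.5, -1.4, 5.2]
width: 0.0393
```

Call:
move_arm:
  motion: "0 0 0 0 0 0 -0.4; 0 0 0 0 0 0 0; 0 0 0 0 0 0 0.4; 0 0 0 0 0 0 1; 0 0 0 0 0 0 1; 0 0 0 0 0 0 1; 0 0 -0.01 0 0 0 1; 0 0 -0.04 0 0 0 1; 0 0 -0.075 0 0 0 1; 0 0 -0.105 0 0 0 1; 0 0 -0.11 0 0 0 1; 0 0 -0.11 0 0 0 1"

```text
time: 7.73
eef_pos: [0.442, 0.2626, 0.1817]
ee_rot: [[-0.99, 0.138, 0.006], [0.138, 0.99, 0.002], [-0.005, 0.002, -1.0]]
force: [0.1, -0.2, 0.4]
width: 0.0857
```

```bash
python3 look.py wrist:w6 top:top1; python3 go.py .5635 .0523 .16 83.65
```

```text
7.7833 [0.44108091 0.26234141 0.17949256] [[-9.90368668e-01  1.38426347e-01  2.83691409e-03]
 [ 1.38428984e-01  9.90372075e-01  7.54287619e-04]
 [-2.70518722e-03  1.13973396e-03 -9.99995691e-01]] 0.08535351948504602 [0.28201211 0.32353276 0.18575225]
t 7.83 shift mm [-151.  -190.7   18.1] rotvec [ 0.0001  0.0006 -0.0281] F [ 0.2 -0.  -0.6] w 0.0854 j [ 0.28 -0.17 -0.29  1.45 -0.    0.42]
```

View pics/w6.png

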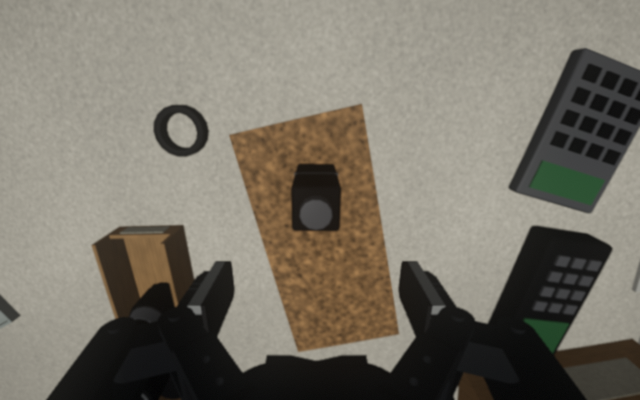

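Call:
move_arm:
  motion: "-0.009 -0.011 0 0 0 -0.01 1; -0.028 -0.035 0 0 0 -0.02 1; -0.047 -0.06 0.002 0 0 -0.028 1; -0.066 -0.084 0.005 0 0 -0.028 1; -0.085 -0.108 0.008 0 0 -0.028 1; -0.104 -0.132 0.01 0 0 -0.028 1; -0.123 -0.156 0.014 0 0 -0.028 1; -0.138 -0.175 0.016 0 0 -0.028 1; -0.148 -0.187 0.018 0 0 -0.028 1; -0.151 -0.1907 0.018 0 0 -0.028 1; -0.151 -0.1907 0.018 0 0 -0.028 1; -0.151 -0.1907 0.018 0 0 -0.028 1"

```text
time: 8.83
eef_pos: [0.5629, 0.0531, 0.1596]
ee_rot: [[-0.994, 0.11, -0.001], [0.11, 0.994, 0.001], [0.001, 0.001, -1.0]]
force: [0.4, 0.2, -0.3]
width: 0.0855
```

```bash
python3 look.py wrist:w7;python3 go.py .5635 .0523 .078 83.65; python3 - <<'E'
from geo import *
P=cloud(load('w7'))
q=P.reshape(-1,3);
for n,(x,y) in {'red':(.5635,.0523),'coup':(.6173,.0466)}.items():
    k=(q[:,2]>.1)&(q[:,2]<.11)&(np.hypot(q[:,0]-x,q[:,1]-y)<.03);
    if k.sum(): print(n,k.sum(),q[k].mean(0).round(4),cv2.minEnclosingCircle((q[k][:,:2]*1000).astype(np.float32)))
E
```

```text
8.8333 [0.56286837 0.05312878 0.1596313 ] [[-9.93891130e-01  1.10363412e-01 -5.81825599e-04]
 [ 1.10363069e-01  9.93891162e-01  5.93279402e-04]
 [ 6.43747660e-04  5.25443077e-04 -9.99999655e-01]] 0.08546296903678863 [ 0.36025437  0.1504313  -0.30597745]
t 8.88 shift mm [-0.8 -1.1 81.9] rotvec [ 0.0005 -0.0002  0.0009] F [-0.1  1.   0.7] w 0.0854 j [-0.14 -0.   -0.16  1.41  0.   -0.03]
red 1474 [0.5635 0.0517 0.1052] ((565.2273559570312, 51.78681945800781), 16.111957550048828)
coup 2078 [0.6167 0.046  0.1053] ((619.5078125, 45.6239013671875), 22.22317123413086)
```

View pics/w7.png

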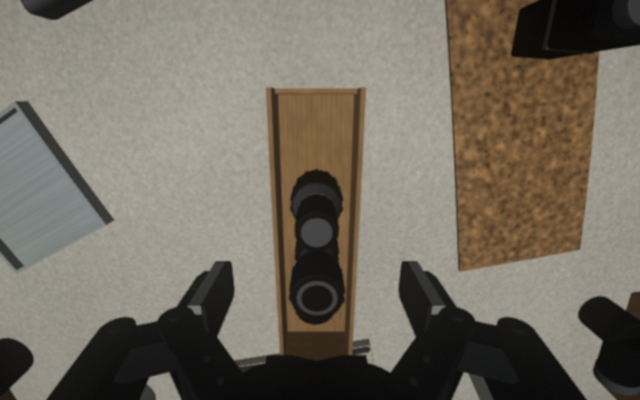

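Call:
move_arm:
  motion: "-0.0005 -0.001 0.015 0 0 0 1; -0.0008 -0.0011 0.04 0 0 0 1; -0.0008 -0.0011 0.062 0 0 0 1; -0.0008 -0.0011 0.076 0 0 0 1; -0.0008 -0.0011 0.082 0 0 0 1; -0.0008 -0.0011 0.082 0 0 0 1; -0.0008 -0.0011 0.082 0 0 0 1; -0.0008 -0.0011 0.082 0 0 0 1"

```text
time: 9.55
eef_pos: [0.5643, 0.0526, 0.0795]
ee_rot: [[-0.994, 0.109, 0.002], [0.109, 0.994, 0.0], [-0.002, 0.0, -1.0]]
force: [0.5, -0.4, 0.1]
width: 0.0853
```

```bash
python3 look.py wrist:w8;python3 go.py .5635 .0523 .078 83.65
```

```text
9.55 [0.56430049 0.05259524 0.07945155] [[-9.94029012e-01  1.09099299e-01  1.91484388e-03]
 [ 1.09099977e-01  9.94030750e-01  2.52915376e-04]
 [-1.87582081e-03  4.60314644e-04 -9.99998135e-01]] 0.08534655835341023 [ 0.47099553 -0.35569983  0.07051925]
t 9.6 shift mm [ 0.9 -0.3  1.5] rotvec [0.0004 0.002  0.0013] F [-0.6  1.3  1. ] w 0.0857 j [-0.14  0.04 -0.27  1.26  0.   -0.03]
```

View pics/w8.png

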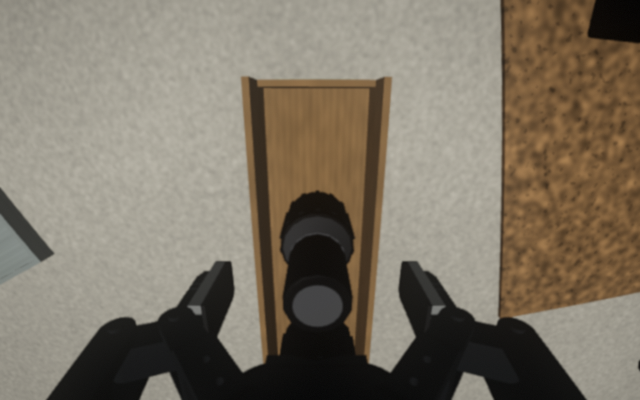

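Call:
move_arm:
  motion: "0.0009 0.0002 0.0015 0 0.002 0 0.5; 0.0009 0.0002 0.0015 0 0.002 0 0; 0.0009 0.0002 0.0015 0 0.002 0 -0.3; 0.0009 0.0002 0.0015 0 0.002 0 -0.5; 0.0009 0.0002 0.0015 0 0.002 0 -0.7; 0.0009 0.0002 0.0015 0 0.002 0 -1; 0.0009 0.0002 0.0015 0 0.002 0 -1; 0.0009 0.0002 0.0015 0 0.002 0 -1; 0.0009 0.0002 0.0015 0 0.002 0 -1"

```text
time: 10.35
eef_pos: [0.5637, 0.0528, 0.0783]
ee_rot: [[-0.994, 0.109, 0.001], [0.109, 0.994, 0.0], [-0.001, 0.0, -1.0]]
force: [-0.5, 0.9, 4.4]
width: 0.0306
```

```bash
python3 look.py wrist:w9;python3 go.py .5635 .0523 .078 83.65
```

```text
10.35 [0.56373613 0.05276221 0.07828292] [[-9.94012981e-01  1.09260531e-01  5.74585397e-04]
 [ 1.09260779e-01  9.94013031e-01  4.19958121e-04]
 [-5.25260525e-04  4.80223472e-04 -9.99999747e-01]] 0.0305742019345087 [-0.5274975   0.88283906  4.40935677]
t 10.4 shift mm [ 0.2 -0.5  0.3] rotvec [0.0005 0.0006 0.0013] F [0.1 0.9 5. ] w 0.0306 j [-0.14  0.04 -0.27  1.26  0.   -0.03]
```

View pics/w9.png

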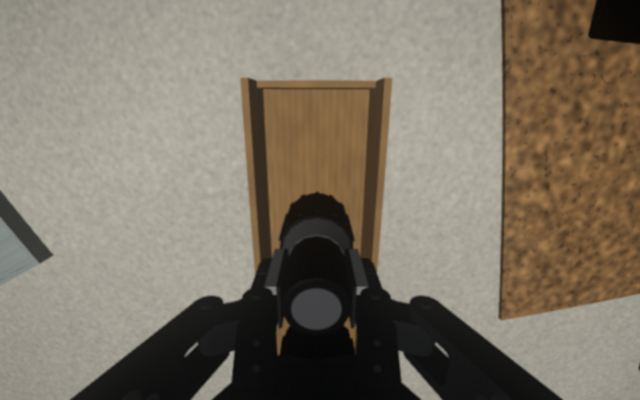

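Call:
move_arm:
  motion: "0 0 -0.008 0 0 0 -1; 0 0 -0.022 0 0 0 -1; 0 0 -0.04 0 0 0 -1; 0 0 -0.058 0 0 0 -1; 0 0 -0.07 0 0 0 -1; 0 0 -0.072 0 0 0 -1; 0.003 0.01 -0.072 0 0 0 -1; 0.01 0.031 -0.072 0 0 0 -1; 0.018 0.056 -0.072 0 0 0 -1; 0.026 0.082 -0.072 0 0 0 -1; 0.034 0.108 -0.072 0 0 0 -1; 0.042 0.134 -0.072 0 0 0 -1"

```text
time: 11.4
eef_pos: [0.5351, 0.1923, 0.1486]
ee_rot: [[-0.994, 0.109, -0.002], [0.109, 0.994, 0.0], [0.002, 0.0, -1.0]]
force: [0.5, -0.6, -0.8]
width: 0.0305
```

```bash
python3 look.py wrist:w10;python3 go.py .525 .262 .078 83.73
```

```text
11.4 [0.53507074 0.19226276 0.14864506] [[-9.94004752e-01  1.09323030e-01 -1.74015794e-03]
 [ 1.09322664e-01  9.94006269e-01  3.04458212e-04]
 [ 1.76301220e-03  1.12394208e-04 -9.99998440e-01]] 0.03046603141262796 [ 0.53201743 -0.63253519 -0.79111099]
t 11.45 shift mm [15.6 64.2 70.9] rotvec [ 0.0023 -0.0025  0.0026] F [-3.2  4.7 -2.1] w 0.0307 j [ 0.12  0.01 -0.17  1.39  0.    0.23]
```

View pics/w10.png

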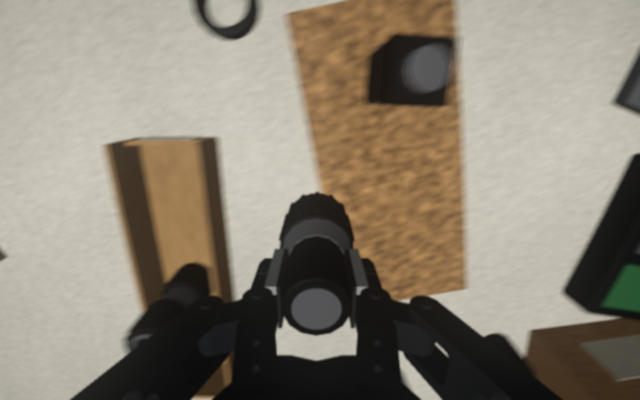

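Call:
move_arm:
  motion: "0.006 0.025 0 0 0 0 -1; 0.011 0.046 0 0 0 0 -1; 0.0145 0.06 0.01 0 0 0 -1; 0.0156 0.0642 0.025 0.001 -0.001 0 -1; 0.0156 0.0642 0.042 0.002 -0.002 0.002 -1; 0.0156 0.0642 0.056 0.0023 -0.0025 0.0026 -1; 0.0156 0.0642 0.064 0.0023 -0.0025 0.0026 -1; 0.0156 0.0642 0.068 0.0023 -0.0025 0.0026 -1; 0.0156 0.0642 0.068 0.0023 -0.0025 0.0026 -1; 0.0156 0.0642 0.0695 0.0023 -0.0025 0.0026 -1; 0.0156 0.0642 0.0695 0.0023 -0.0025 0.0026 -1; 0.0156 0.0642 0.0695 0.0023 -0.0025 0.0026 -1"

```text
time: 12.45
eef_pos: [0.5254, 0.2621, 0.0799]
ee_rot: [[-0.994, 0.109, 0.001], [0.109, 0.994, 0.0], [-0.001, 0.0, -1.0]]
force: [-0.5, -0.3, -2.2]
width: 0.0309
```

```bash
python3 go.py .525 .262 .078 83.73
```

```text
t 12.45 shift mm [ 0.4 -0.1  1.9] rotvec [ 0.0003  0.0007 -0.0001] F [-0.5 -0.3 -2.2] w 0.0309 j [ 0.24  0.1  -0.2   1.27  0.    0.35]
```

Call:
move_arm:
  motion: "0.0004 0 0.001 0 0.0007 0 -1; 0.0004 0 0.002 0 0.0007 0 -1; 0.0004 0 0.0022 0 0.0007 0 -1; 0.0004 0 0.0022 0 0.0007 0 -1"

```text
time: 12.78
eef_pos: [0.5254, 0.2621, 0.0783]
ee_rot: [[-0.994, 0.109, 0.001], [0.109, 0.994, 0.0], [-0.001, 0.001, -1.0]]
force: [-0.0, -0.1, 2.3]
width: 0.0308
```

Call:
move_arm:
  motion: "0 0 0 0 0 0 -0.4; 0 0 0 0 0 0 0; 0 0 0 0 0 0 0.4; 0 0 0 0 0 0 1; 0 0 0 0 0 0 1; 0 0 0 0 0 0 1; 0 0 -0.01 0 0 0 1; 0 0 -0.04 0 0 0 1; 0 0 -0.07 0 0 0 1; 0 0 -0.085 0 0 0 1; 0 0 -0.085 0 0 0 1; 0 0 -0.085 0 0 0 1"

```text
time: 13.78
eef_pos: [0.5261, 0.2623, 0.1649]
ee_rot: [[-0.994, 0.109, 0.003], [0.109, 0.994, 0.001], [-0.003, 0.001, -1.0]]
force: [-0.6, 0.1, -0.8]
width: 0.0852
```

```bash
python3 look.py wrist:w11; python3 go.py .617 .0466 .16 83.65
```

```text
13.7833 [0.52609545 0.26229222 0.16491573] [[-0.99398459  0.10946482  0.0034773 ]
 [ 0.109469    0.99398967  0.00103271]
 [-0.00334335  0.00140715 -0.99999342]] 0.08524950240809391 [-0.64789854  0.12708631 -0.84542574]
t 13.83 shift mm [-114.7 -204.2    3.4] rotvec [0.0007 0.0012 0.0012] F [ 0.2  0.4 -0.9] w 0.0856 j [ 0.24  0.06 -0.09  1.42  0.    0.35]
```

View pics/w11.png

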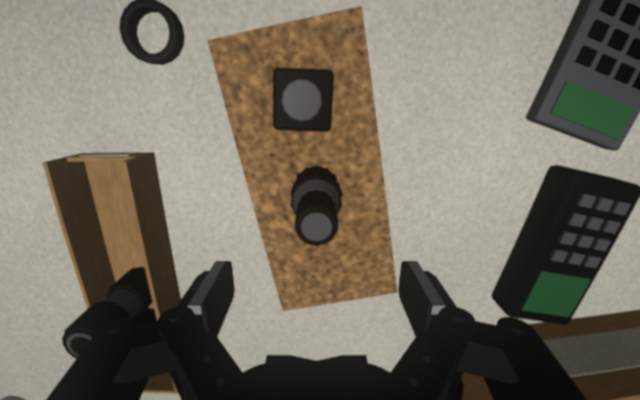

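Both fittings stand on the mat (regulator near 302,100; reducer near 316,225). Now to the coupling.

Call:
move_arm:
  motion: "-0.007 -0.012 0 0 0 0 1; -0.021 -0.038 0 0 0 0 1; -0.035 -0.063 0 0 0 0 1; -0.049 -0.088 0 0 0 0 1; -0.063 -0.113 0 0 0 0 1; -0.077 -0.138 0 0 0 0 1; -0.091 -0.163 0 0 0 0 1; -0.105 -0.188 0 0 0 0 1; -0.113 -0.202 0.002 0 0 0 1; -0.1147 -0.2042 0.003 0 0 0 1; -0.1147 -0.2042 0.003 0 0.001 0.001 1; -0.1147 -0.2042 0.003 0 0.001 0.001 1"

```text
time: 14.83
eef_pos: [0.6164, 0.0471, 0.1596]
ee_rot: [[-0.994, 0.11, -0.001], [0.11, 0.994, 0.001], [0.001, 0.001, -1.0]]
force: [-0.2, -0.3, -0.9]
width: 0.0853
```

```bash
python3 look.py wrist:w12;python3 go.py .617 .0466 .078 83.65; python3 - <<'E'
from geo import *
P=cloud(load('w12'))
q=P.reshape(-1,3);
for n,(x,y) in {'coup':(.6173,.0466)}.items():
    k=(q[:,2]>.1)&(q[:,2]<.11)&(np.hypot(q[:,0]-x,q[:,1]-y)<.03);
    if k.sum(): print(n,k.sum(),q[k].mean(0).round(4),cv2.minEnclosingCircle((q[k][:,:2]*1000).astype(np.float32)))
E
```

```text
14.8333 [0.61635903 0.04712695 0.15964237] [[-0.9938807   0.11045104 -0.0013121 ]
 [ 0.11044951  0.99388102  0.00119276]
 [ 0.00143581  0.00104054 -0.99999843]] 0.08529610032976796 [-0.19012987 -0.28506068 -0.90295186]
t 14.88 shift mm [-0.8 -1.  82. ] rotvec [ 0.001  -0.0009  0.001 ] F [ 0.1 -0.4  0.7] w 0.0855 j [-0.13  0.16  0.01  1.42  0.   -0.02]
coup 2610 [0.6175 0.046  0.1053] ((619.446533203125, 46.09621810913086), 22.064512252807617)
```

View pics/w12.png

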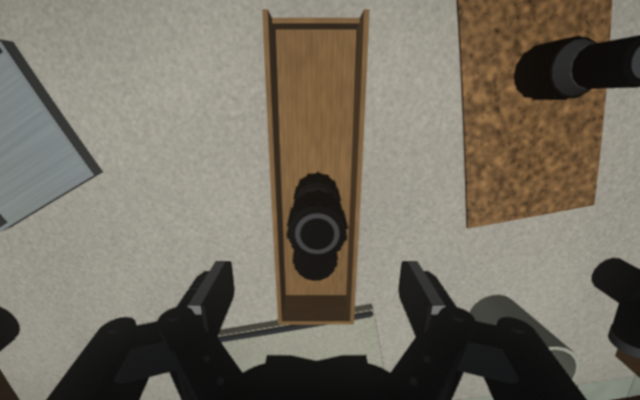

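Call:
move_arm:
  motion: "-0.001 -0.001 0.015 0.001 0 0 1; -0.0013 -0.001 0.04 0.001 0 0 1; -0.0013 -0.001 0.062 0.001 0 0 1; -0.0013 -0.001 0.076 0.001 -0.001 0 1; -0.0013 -0.001 0.082 0.001 -0.001 0 1; -0.0013 -0.001 0.082 0.001 -0.001 0 1; -0.0013 -0.001 0.082 0.001 -0.001 0 1; -0.0013 -0.001 0.082 0.001 -0.001 0 1"

```text
time: 15.55
eef_pos: [0.6183, 0.0468, 0.0795]
ee_rot: [[-0.994, 0.109, 0.002], [0.109, 0.994, -0.0], [-0.002, -0.0, -1.0]]
force: [-0.3, 0.1, 0.2]
width: 0.0856
```

```bash
python3 look.py wrist:w13;python3 go.py .6175 .0466 .078 83.65
```

```text
15.55 [0.61830145 0.04680715 0.07953596] [[-9.94034244e-01  1.09048139e-01  2.10352778e-03]
 [ 1.09047762e-01  9.94036468e-01 -2.93758410e-04]
 [-2.12301713e-03 -6.26209235e-05 -9.99997744e-01]] 0.08561912731286873 [-0.33775793  0.06849494  0.16521714]
t 15.6 shift mm [ 0.9 -0.2  1.6] rotvec [-0.0001  0.0024  0.0014] F [-0.3 -0.4  0.4] w 0.0856 j [-0.14  0.2  -0.1   1.27 -0.   -0.03]
```

View pics/w13.png

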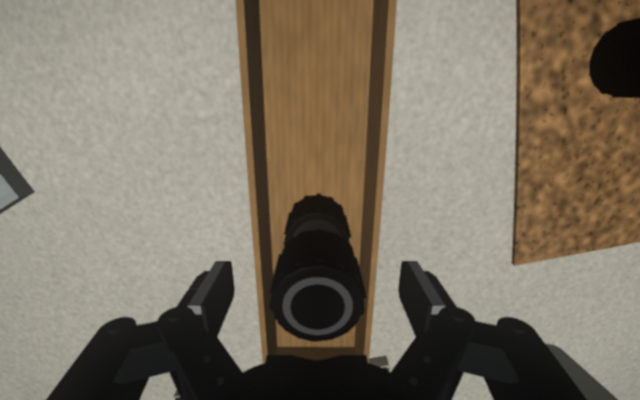

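Call:
move_arm:
  motion: "0.0009 0.0003 0.0015 0 0.002 0 0.5; 0.0009 0.0003 0.0015 0 0.002 0 0; 0.0009 0.0003 0.0015 0 0.002 0 -0.3; 0.0009 0.0003 0.0015 0 0.002 0 -0.5; 0.0009 0.0003 0.0015 0 0.002 0 -0.7; 0.0009 0.0003 0.0015 0 0.002 0 -1; 0.0009 0.0003 0.0015 0 0.002 0 -1; 0.0009 0.0003 0.0015 0 0.002 0 -1; 0.0009 0.0003 0.0015 0 0.002 0 -1"

```text
time: 16.35
eef_pos: [0.6179, 0.0471, 0.0786]
ee_rot: [[-0.994, 0.109, 0.001], [0.109, 0.994, -0.0], [-0.001, -0.0, -1.0]]
force: [-0.5, 0.6, 5.3]
width: 0.0411
```

```bash
python3 look.py wrist:w14;python3 go.py .61 .262 .078 83.65
```

```text
16.35 [0.61794694 0.04705393 0.07864821] [[-9.94015171e-01  1.09234345e-01  1.30330796e-03]
 [ 1.09234227e-01  9.94016025e-01 -1.61794824e-04]
 [-1.31318255e-03 -1.84606725e-05 -9.99999138e-01]] 0.04112696395091753 [-0.50042176  0.63478775  5.31637851]
t 16.4 shift mm [ 31.4 212.8   0.6] rotvec [0.     0.0013 0.0014] F [-0.5 -0.1  5.4] w 0.0409 j [-0.13  0.2  -0.1   1.27  0.   -0.03]
```

View pics/w14.png

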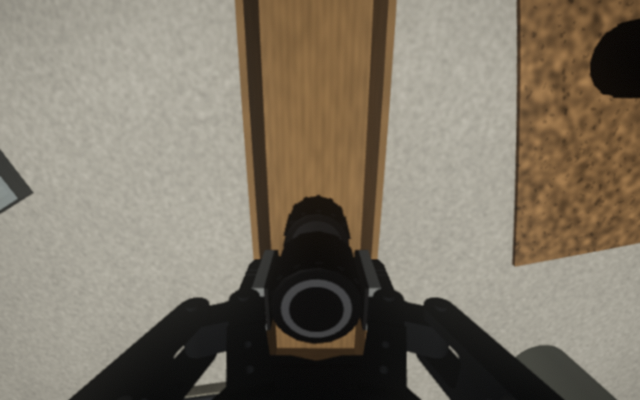

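Call:
move_arm:
  motion: "0 0 -0.008 0 0 0 -1; 0 0 -0.022 0 0 0 -1; 0 0 -0.04 0 0 0 -1; 0 0 -0.058 0 0 0 -1; 0 0 -0.07 0 0 0 -1; 0 0 -0.072 0 0 0 -1; 0.001 0.01 -0.072 0 0 0 -1; 0.005 0.031 -0.072 0 0 0 -1; 0.009 0.058 -0.072 0 0 0 -1; 0.013 0.085 -0.072 0 0 0 -1; 0.017 0.112 -0.072 0 0 0 -1; 0.021 0.139 -0.072 0 0 0 -1"

```text
time: 17.4
eef_pos: [0.611, 0.1894, 0.149]
ee_rot: [[-0.994, 0.109, -0.001], [0.109, 0.994, -0.0], [0.001, -0.0, -1.0]]
force: [0.1, -0.8, -1.8]
width: 0.0408
```

```bash
python3 look.py wrist:w15;python3 go.py .61 .262 .0785 83.73
```

```text
17.4 [0.6110203  0.18942969 0.14900298] [[-9.94022081e-01  1.09175087e-01 -9.50028909e-04]
 [ 1.09175281e-01  9.94022502e-01 -1.53692575e-04]
 [ 9.27570713e-04 -2.56493486e-04 -9.99999537e-01]] 0.04079438220551879 [ 0.05894121 -0.80137834 -1.834577  ]
t 17.45 shift mm [ 7.4 67.4 70.7] rotvec [ 0.002  -0.0013  0.0033] F [-2.8  4.2 -1.9] w 0.0407 j [0.1  0.23 0.07 1.41 0.   0.21]
```

View pics/w15.png

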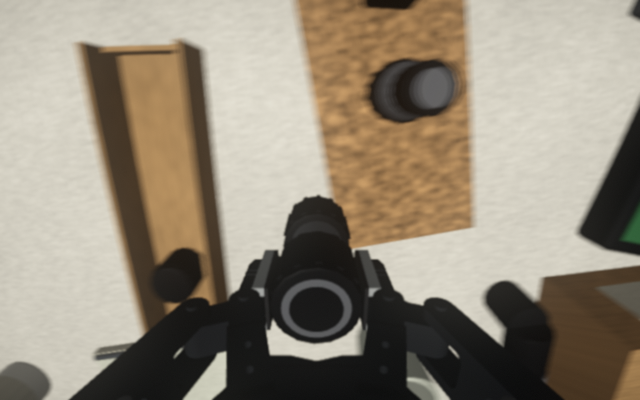

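Call:
move_arm:
  motion: "0.003 0.026 0 0 0 0 -1; 0.005 0.048 0 0 0 0 -1; 0.007 0.063 0.01 0 0 0 -1; 0.0074 0.0674 0.025 0.001 -0.001 0 -1; 0.0074 0.0674 0.042 0.002 -0.0013 0.002 -1; 0.0074 0.0674 0.056 0.002 -0.0013 0.003 -1; 0.0074 0.0674 0.064 0.002 -0.0013 0.003 -1; 0.0074 0.0674 0.068 0.002 -0.0013 0.003 -1; 0.0074 0.0674 0.068 0.002 -0.0013 0.003 -1; 0.0074 0.0674 0.0695 0.002 -0.0013 0.003 -1; 0.0074 0.0674 0.0695 0.002 -0.0013 0.003 -1; 0.0074 0.0674 0.0695 0.002 -0.0013 0.003 -1"

```text
time: 18.45
eef_pos: [0.6104, 0.2619, 0.0803]
ee_rot: [[-0.994, 0.109, 0.001], [0.109, 0.994, 0.0], [-0.001, 0.0, -1.0]]
force: [0.3, -0.4, -1.8]
width: 0.0411
```

```bash
python3 go.py .61 .262 .0785 83.73
```

```text
t 18.45 shift mm [0.4 0.1 1.8] rotvec [ 0.0003  0.0009 -0.0001] F [ 0.3 -0.4 -1.8] w 0.0411 j [0.21 0.33 0.06 1.3  0.   0.32]
```

Call:
move_arm:
  motion: "0.0004 0 0.001 0 0.0009 0 -1; 0.0004 0 0.002 0 0.0009 0 -1; 0.0004 0 0.0022 0 0.0009 0 -1; 0.0004 0 0.0022 0 0.0009 0 -1"

```text
time: 18.78
eef_pos: [0.6104, 0.262, 0.0787]
ee_rot: [[-0.994, 0.109, 0.001], [0.109, 0.994, 0.0], [-0.001, 0.001, -1.0]]
force: [-0.2, 0.4, 1.8]
width: 0.041
```

Call:
move_arm:
  motion: "0 0 0 0 0 0 -0.4; 0 0 0 0 0 0 0; 0 0 0 0 0 0 0.4; 0 0 0 0 0 0 1; 0 0 0 0 0 0 1; 0 0 0 0 0 0 1; 0 0 -0.01 0 0 0 1; 0 0 -0.04 0 0 0 1; 0 0 -0.07 0 0 0 1; 0 0 -0.085 0 0 0 1; 0 0 -0.085 0 0 0 1; 0 0 -0.085 0 0 0 1"

```text
time: 19.78
eef_pos: [0.6111, 0.2621, 0.1655]
ee_rot: [[-0.994, 0.109, 0.004], [0.109, 0.994, 0.001], [-0.004, 0.001, -1.0]]
force: [-0.3, -0.6, -1.7]
width: 0.0856
```

```bash
python3 look.py wrist:w16 top:top2 side:side2; python3 go.py .674 .04 .16 83.65; python3 - <<'E'
from geo import *
P=cloud(load('top2'));q=P.reshape(-1,3);
k=(q[:,2]>.038)&(q[:,2]<.056)&(np.hypot(q[:,0]-.6745,q[:,1]-.0395)<.029);print(q[k].mean(0),k.sum(),cv2.minEnclosingCircle((q[k][:,:2]*1000).astype(np.float32)))
d=load('top2');g=cv2.cvtColor(ortho(d,.046,.63,.72,0,.08,.0002),cv2.COLOR_BGR2GRAY)
m=(g<45).astype(np.uint8);n,l,st,ce=cv2.connectedComponentsWithStats(m);i=1+np.argmax(st[1:,4]);print(st[i],.72-.0002*ce[i][1],.08-.0002*ce[i][0])
E
```

```text
19.8833 [0.60988219 0.26182879 0.16282624] [[-9.94008111e-01  1.09306147e-01 -2.03556911e-04]
 [ 1.09306112e-01  9.94008120e-01  1.76075023e-04]
 [ 2.21583305e-04  1.52769987e-04 -9.99999964e-01]] 0.08533170890160272 [ 0.54326985 -0.51962932  0.20431062]
t 19.93 shift mm [ -88.3 -213.4    2.2] rotvec [-0.0001 -0.001   0.0013] F [ 0.6 -0.5 -0.2] w 0.0857 j [0.21 0.3  0.17 1.44 0.   0.32]
[0.67431155 0.03957286 0.0458124 ] 240 ((675.4950561523438, 39.5654296875), 21.905174255371094)
[   99   119   216   245 40334] 0.6718195170327763 0.038827183021768234
```

View pics/w16.png

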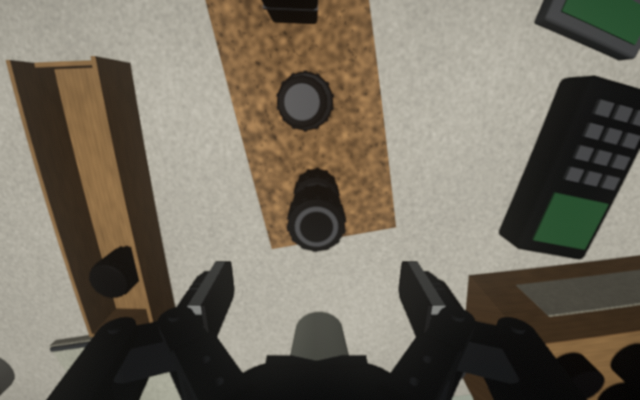

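View pics/side2.png

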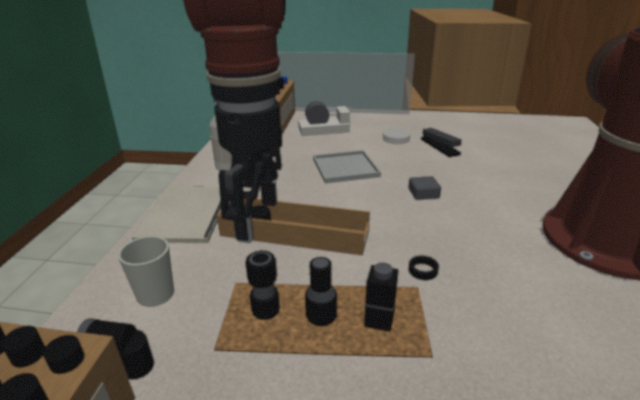

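Call:
move_arm:
  motion: "-0.005 -0.012 0 0 0 0.1 1; -0.014 -0.034 0 0 0 0.22 1; -0.023 -0.056 0 0 0 0.34 1; -0.032 -0.078 0 0 0 0.46 1; -0.041 -0.1 0 0 0 0.58 1; -0.05 -0.122 0 0 0 0.7 1; -0.059 -0.144 0 0 0 0.82 1; -0.068 -0.166 0 0 0 0.94 1; -0.077 -0.188 0 0 0 1.06 1; -0.084 -0.205 0.001 0 0 1.18 1; -0.088 -0.2135 0.002 0 0 1.3 1; -0.0888 -0.2138 0.002 0 0 1.42 1"

```text
time: 20.93
eef_pos: [0.6742, 0.0372, 0.1583]
ee_rot: [[-0.033, 0.999, -0.004], [0.999, 0.033, -0.0], [0.0, -0.004, -1.0]]
force: [-0.2, 0.2, 0.4]
width: 0.0851
```

```bash
python3 go.py .6745 .0398 .16 -6.35
```

```text
t 20.93 shift mm [ 2.6  0.4 -1.7] rotvec [-0.0035  0.0002  0.1437] F [-0.2  0.2  0.4] w 0.0851 j [-0.14  0.34  0.21  1.45 -0.    1.4 ]
```

Call:
move_arm:
  motion: "0.001 0 -0.001 -0.001 0 0.08 0.8; 0.0025 0.0004 -0.0017 -0.003 0 0.14 0.6; 0.0026 0.0004 -0.0017 -0.0035 0 0.1437 0.6; 0.0026 0.0004 -0.0017 -0.0035 0 0.1437 0.6; 0.0026 0.0004 -0.0017 -0.0035 0 0.1437 0.6"

```text
time: 21.35
eef_pos: [0.6741, 0.04, 0.1593]
ee_rot: [[0.108, 0.994, -0.001], [0.994, -0.108, -0.0], [-0.0, -0.001, -1.0]]
force: [0.1, 0.2, 0.4]
width: 0.0684
```

```bash
python3 look.py wrist:w17;python3 go.py .6745 .0398 .018 -6.35; python3 - <<'E'
from geo import *
d=load('w17');P=cloud(d);q=P.reshape(-1,3);
k=(q[:,2]>.038)&(q[:,2]<.056)&(np.hypot(q[:,0]-.6745,q[:,1]-.0395)<.027);print(q[k].mean(0),k.sum(),cv2.minEnclosingCircle((q[k][:,:2]*1000).astype(np.float32)),cv2.boundingRect((q[k][:,:2]*10000).astype(np.int32)))
R,t=pose(d);print('cam',-R.T@t)
E
```

```text
21.35 [0.67407597 0.03995783 0.15929414] [[ 1.08366929e-01  9.94110264e-01 -1.17976877e-03]
 [ 9.94110933e-01 -1.08367144e-01 -1.20296290e-04]
 [-2.47435949e-04 -1.15978489e-03 -9.99999297e-01]] 0.06837266507403376 [0.12062508 0.22935809 0.35037907]
t 21.4 shift mm [-1.000e-01  4.000e-01  1.415e+02] rotvec [-0.0008  0.0002  0.0019] F [0.8 0.4 0.8] w 0.0682 j [-0.13  0.34  0.21  1.45 -0.    1.55]
[0.67724891 0.03989545 0.04650009] 1728 ((677.3245239257812, 37.727630615234375), 22.243316650390625) (6555, 155, 425, 445)
cam [0.68374432 0.12200434 0.29212471]
```

View pics/w17.png

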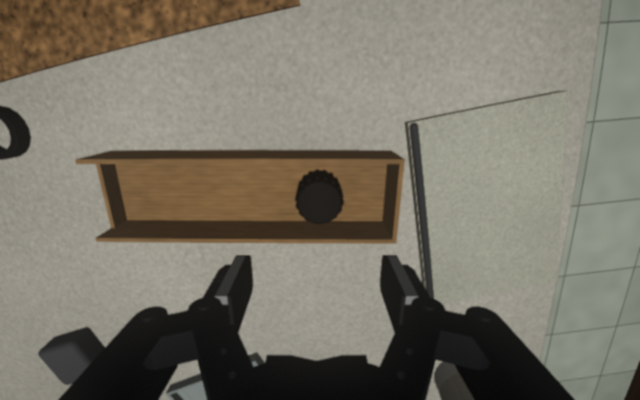

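Call:
move_arm:
  motion: "-0.0003 0.001 0.015 0 0 0 0.6; -0.0006 0.002 0.04 0 0 0 0.6; -0.0006 0.002 0.065 0 0 0 0.6; -0.0006 0.002 0.08 0 0 0 0.6; -0.0006 0.002 0.085 0 0 0 0.6; -0.0006 0.002 0.085 0 0 0 0.6; -0.0006 0.002 0.085 0 0 0 0.6"

```text
time: 21.98
eef_pos: [0.6764, 0.0391, 0.0753]
ee_rot: [[0.108, 0.994, -0.0], [0.994, -0.108, -0.0], [-0.0, -0.0, -1.0]]
force: [-0.0, -0.9, 0.2]
width: 0.0682
```

```bash
python3 look.py wrist:w18;python3 go.py .676 .0394 .018 -6.35
```

```text
21.9833 [0.67635578 0.03911353 0.07534154] [[ 1.08134252e-01  9.94136287e-01 -1.61751662e-04]
 [ 9.94136259e-01 -1.08134293e-01 -2.71006489e-04]
 [-2.86908286e-04 -1.31498108e-04 -9.99999950e-01]] 0.06821289563446645 [-0.02564575 -0.89627145  0.20557857]
t 22.03 shift mm [ 0.3 -1.  58.1] rotvec [0.0011 0.0003 0.0024] F [0.3 0.1 0.4] w 0.0682 j [-0.13  0.37  0.1   1.3  -0.    1.54]
```

View pics/w18.png

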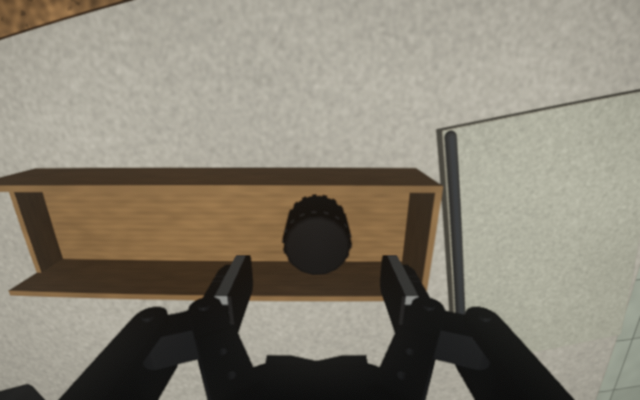

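Call:
move_arm:
  motion: "0.0003 -0.0002 0.012 0 0 0.002 0.6; 0.0003 -0.0002 0.028 0 0 0.002 0.6; 0.0003 -0.0002 0.042 0 0 0.002 0.6; 0.0003 -0.0002 0.05 0 0 0.002 0.6; 0.0003 -0.0002 0.054 0 0 0.002 0.6; 0.0003 -0.0002 0.056 0 0 0.002 0.6; 0.0003 -0.0002 0.056 0 0 0.002 0.6; 0.0003 -0.0002 0.056 0 0 0.002 0.6"

```text
time: 22.7
eef_pos: [0.6771, 0.0393, 0.0207]
ee_rot: [[0.11, 0.994, 0.002], [0.994, -0.11, -0.001], [-0.0, 0.002, -1.0]]
force: [-0.7, 0.3, 0.5]
width: 0.0681
```

```bash
python3 look.py wrist:w19;python3 go.py .676 .0394 .018 -6.35
```

```text
22.7 [0.67714529 0.0392982  0.020719  ] [[ 1.10210748e-01  9.93906443e-01  1.89049866e-03]
 [ 9.93908194e-01 -1.10209962e-01 -5.15414330e-04]
 [-3.03921837e-04  1.93578631e-03 -9.99998080e-01]] 0.06811111423779254 [-0.72549341  0.3028802   0.49066936]
t 22.75 shift mm [ 0.  -1.3  2.9] rotvec [0.0023 0.0003 0.0004] F [1.1 1.2 0.1] w 0.0681 j [-0.13  0.41  0.05  1.2  -0.    1.55]
```

View pics/w19.png

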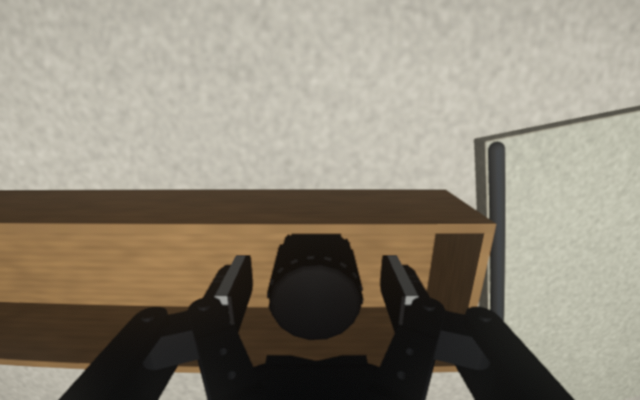

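Centred between the pads, clear of the back wall. Grip.

Call:
move_arm:
  motion: "0 -0.001 0.0012 0.002 0 0 0.2; 0 -0.001 0.0012 0.002 0 0 -0.1; 0 -0.001 0.0012 0.002 0 0 -0.3; 0 -0.001 0.0012 0.002 0 0 -0.6; 0 -0.001 0.0012 0.002 0 0 -1; 0 -0.001 0.0012 0.002 0 0 -1; 0 -0.001 0.0012 0.002 0 0 -1; 0 -0.001 0.0012 0.002 0 0 -1"

```text
time: 23.42
eef_pos: [0.6769, 0.0393, 0.0205]
ee_rot: [[0.11, 0.994, 0.002], [0.994, -0.11, -0.001], [-0.0, 0.002, -1.0]]
force: [0.2, 0.2, 5.4]
width: 0.0407
```

```bash
python3 look.py wrist:w20;python3 go.py .531 -.259 .02 -6.35
```

```text
23.4167 [0.67688149 0.03932548 0.0205313 ] [[ 1.10173218e-01  9.93911184e-01  1.55585582e-03]
 [ 9.93912325e-01 -1.10172460e-01 -5.64881172e-04]
 [-3.90029250e-04  1.60861906e-03 -9.99998630e-01]] 0.0406575222415641 [0.24963018 0.21111632 5.42133905]
t 23.47 shift mm [-312.6 -112.1    0.5] rotvec [0.0016 0.0004 0.0004] F [-0.5 -0.8  5.3] w 0.0406 j [-0.13  0.41  0.05  1.2  -0.    1.55]
```

View pics/w20.png

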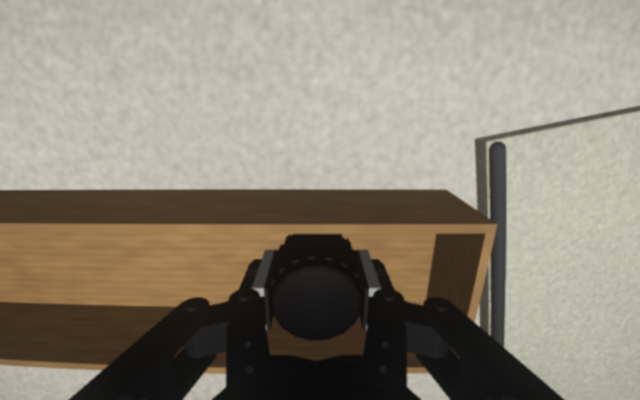

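Call:
move_arm:
  motion: "0 0 -0.008 0 0 0 -1; 0 0 -0.024 0 0 0 -1; 0 0 -0.044 0 0 0 -1; 0 0 -0.064 0 0 0 -1; 0 0 -0.078 0 0 0 -1; 0 0 -0.08 0 0 0 -1; -0.01 -0.003 -0.08 0 0 0 -1; -0.03 -0.01 -0.08 0 0 0 -1; -0.055 -0.02 -0.08 0 0 0 -1; -0.08 -0.029 -0.08 0 0 0 -1; -0.105 -0.038 -0.08 0 0 0 -1; -0.13 -0.047 -0.08 0 0 0 -1"

```text
time: 24.47
eef_pos: [0.6137, -0.0858, 0.0984]
ee_rot: [[0.11, 0.994, -0.001], [0.994, -0.11, 0.0], [0.0, -0.001, -1.0]]
force: [0.8, 0.5, 0.3]
width: 0.0408
```

```bash
python3 go.py .531 -.259 .095 -6.35
```

```text
t 24.47 shift mm [-181.2  -63.1    3.5] rotvec [-0.0011 -0.0001  0.0004] F [0.8 0.5 0.3] w 0.0408 j [-0.35  0.19 -0.07  1.31 -0.    1.33]
```

Call:
move_arm:
  motion: "-0.025 -0.009 0 0 0 0 -1; -0.05 -0.017 0 0 0 0 -1; -0.075 -0.026 0 0 0 0 -1; -0.1 -0.035 0 0 0 0 -1; -0.125 -0.044 0 0 0 0 -1; -0.15 -0.052 0.001 0 0 0 -1; -0.17 -0.059 0.002 0 0 0 -1; -0.18 -0.0625 0.003 0 0 0 -1; -0.1812 -0.0631 0.003 0 0 0 -1; -0.1812 -0.0631 0.003 0 0 0 -1"

```text
time: 25.3
eef_pos: [0.5303, -0.2588, 0.0945]
ee_rot: [[0.111, 0.994, -0.002], [0.994, -0.111, 0.001], [0.001, -0.002, -1.0]]
force: [0.4, -0.3, -0.3]
width: 0.0411
```

```bash
python3 look.py wrist:w21 top:top3; python3 go.py .531 -.259 .0205 -6.35
```

```text
25.35 [ 0.53076213 -0.25819416  0.09477641] [[ 0.11024094  0.99390311 -0.00188225]
 [ 0.99390429 -0.11023859  0.00131169]
 [ 0.00109619 -0.00201537 -0.99999737]] 0.04090029846944168 [-0.41483653 -0.89415258  0.0438679 ]
t 25.4 shift mm [-1.1  0.1 74.6] rotvec [-0.0016 -0.0008  0.0011] F [-0.2 -0.1 -0.9] w 0.0406 j [-0.67  0.1  -0.17  1.3  -0.    1.01]
```

View pics/w21.png

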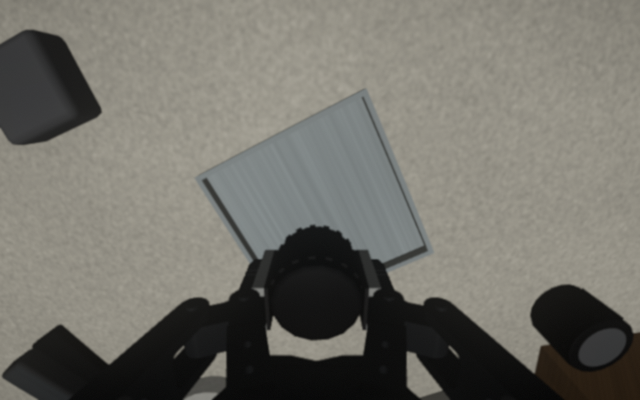

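Call:
move_arm:
  motion: "-0.0008 0 0.012 -0.001 0 0 -1; -0.001 0 0.03 -0.0016 0 0 -1; -0.001 0 0.048 -0.0016 0 0 -1; -0.001 0 0.062 -0.0016 -0.0008 0.001 -1; -0.001 0 0.07 -0.0016 -0.0008 0.001 -1; -0.001 0 0.072 -0.0016 -0.0008 0.001 -1; -0.001 0 0.072 -0.0016 -0.0008 0.001 -1; -0.001 0 0.0735 -0.0016 -0.0008 0.001 -1; -0.001 0 0.0735 -0.0016 -0.0008 0.001 -1; -0.001 0 0.0735 -0.0016 -0.0008 0.001 -1"

```text
time: 26.23
eef_pos: [0.5314, -0.2592, 0.0224]
ee_rot: [[0.11, 0.994, 0.001], [0.994, -0.11, -0.001], [-0.001, 0.001, -1.0]]
force: [-0.4, 0.5, -0.1]
width: 0.0408
```

```bash
python3 go.py .531 -.259 .0205 -6.35
```

```text
t 26.23 shift mm [ 0.2 -0.4  1.9] rotvec [0.0011 0.0007 0.0002] F [-0.4  0.5 -0.1] w 0.0408 j [-0.67  0.16 -0.25  1.16 -0.    1.01]
```

Call:
move_arm:
  motion: "0 0 0.001 0.001 0.0007 0 -1; 0 0 0.002 0.001 0.0007 0 -1; 0 0 0.0024 0.001 0.0007 0 -1; 0 0 0.0024 0.001 0.0007 0 -1"

```text
time: 26.57
eef_pos: [0.5316, -0.2595, 0.0205]
ee_rot: [[0.11, 0.994, 0.001], [0.994, -0.11, -0.001], [-0.0, 0.001, -1.0]]
force: [-1.0, 0.4, 2.4]
width: 0.0407
```

Call:
move_arm:
  motion: "0 0 0 0 0 0 -0.4; 0 0 0 0 0 0 0; 0 0 0 0 0 0 0.3; 0 0 0 0 0 0 0.6; 0 0 0 0 0 0 0.6; 0 0 0 0 0 0 0.6; 0 0 -0.01 0 0 0 0.6; 0 0 -0.03 0 0 0 0.6; 0 0 -0.06 0 0 0 0.6; 0 0 -0.095 0 0 0 1; 0 0 -0.13 0 0 0 1; 0 0 -0.145 0 0 0 1"

```text
time: 27.57
eef_pos: [0.533, -0.2604, 0.1717]
ee_rot: [[0.11, 0.994, 0.006], [0.994, -0.11, -0.004], [-0.004, 0.006, -1.0]]
force: [0.5, -0.2, -0.2]
width: 0.0858
```

```bash
python3 look.py wrist:w22; python3 go.py .6104 .262 .165 83.73
```

```text
27.5667 [ 0.53295028 -0.26041261  0.17171921] [[ 0.11033406  0.99387837  0.00567319]
 [ 0.99388723 -0.11030954 -0.00446896]
 [-0.0038158   0.00613159 -0.99997392]] 0.08575820837930662 [ 0.52775144 -0.21860035 -0.20276866]
t 27.62 shift mm [528.3  18.5   5.7] rotvec [ 0.0024  0.0105 -1.572 ] F [ 1.  -0.9  2.2] w 0.0854 j [-0.67  0.07 -0.06  1.43  0.    1.01]
```

View pics/w22.png

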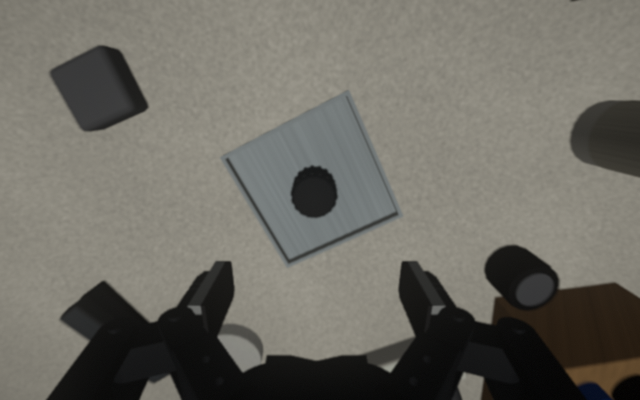

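Call:
move_arm:
  motion: "0.015 0 0 0 0 -0.1 1; 0.045 0.001 0 0 0 -0.22 1; 0.08 0.002 0 0 0 -0.34 1; 0.115 0.004 0 0 0 -0.46 1; 0.15 0.005 0 0 0 -0.58 1; 0.185 0.006 0 0 0 -0.7 1; 0.22 0.007 0 0 0 -0.82 1; 0.255 0.009 0 0 0 -0.94 1; 0.29 0.01 0 0 0 -1.06 1; 0.325 0.011 0 0 0 -1.18 1; 0.36 0.012 0 0 0 -1.3 1; 0.395 0.014 0 0 0 -1.42 1"

```text
time: 28.62
eef_pos: [0.591, 0.1319, 0.172]
ee_rot: [[-0.968, 0.253, 0.008], [0.253, 0.968, -0.006], [-0.009, -0.004, -1.0]]
force: [0.5, -0.3, -0.1]
width: 0.0853
```

```bash
python3 go.py .6104 .262 .165 83.73
```

```text
t 28.62 shift mm [ 14.1 130.8   6.3] rotvec [-0.0045  0.009  -0.1459] F [ 0.5 -0.3 -0.1] w 0.0853 j [ 0.01  0.11 -0.02  1.43 -0.01  0.26]
```

Call:
move_arm:
  motion: "0.003 0.03 0 0 0 -0.1 1; 0.006 0.06 0.002 -0.002 0.004 -0.14 1; 0.01 0.09 0.004 -0.0045 0.009 -0.1459 1; 0.013 0.115 0.006 -0.0045 0.009 -0.1459 1; 0.0138 0.127 0.0063 -0.0045 0.009 -0.1459 1; 0.0141 0.1308 0.0063 -0.0045 0.009 -0.1459 1; 0.0141 0.1308 0.0063 -0.0045 0.009 -0.1459 1; 0.0141 0.1308 0.0063 -0.0045 0.009 -0.1459 1"

```text
time: 29.28
eef_pos: [0.6105, 0.261, 0.1653]
ee_rot: [[-0.994, 0.11, 0.0], [0.11, 0.994, -0.0], [-0.0, -0.0, -1.0]]
force: [0.8, -0.3, 0.7]
width: 0.0854
```

```bash
python3 look.py wrist:w23; python3 go.py .6104 .262 .0787 83.73
```

```text
29.2833 [0.61052539 0.26101868 0.16526581] [[-9.93957616e-01  1.09764556e-01  1.87930429e-05]
 [ 1.09764540e-01  9.93957541e-01 -3.90993950e-04]
 [-6.15967640e-05 -3.86568605e-04 -9.99999923e-01]] 0.08543088601672086 [ 0.79132317 -0.30985289  0.72856276]
t 29.33 shift mm [ 0.3  1.3 86.6] rotvec [-0.0003  0.0001 -0.0011] F [ 0.5 -0.  -0.2] w 0.0856 j [ 0.21  0.3   0.18  1.45 -0.    0.32]
```

View pics/w23.png

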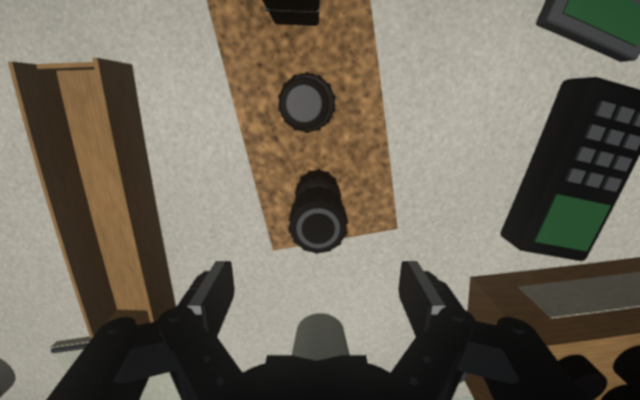

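Call:
move_arm:
  motion: "0.0003 0.001 0.015 0 0 0 1; 0.0003 0.0012 0.04 0 0 -0.001 1; 0.0003 0.0012 0.065 0 0 -0.001 1; 0.0003 0.0012 0.08 0 0 -0.001 1; 0.0003 0.0012 0.0865 0 0 -0.001 1; 0.0003 0.0012 0.0865 0 0 -0.001 1; 0.0003 0.0012 0.0865 0 0 -0.001 1; 0.0003 0.0012 0.0865 0 0 -0.001 1"

```text
time: 30.0
eef_pos: [0.6115, 0.2617, 0.0807]
ee_rot: [[-0.994, 0.11, 0.002], [0.11, 0.994, 0.0], [-0.002, 0.0, -1.0]]
force: [0.5, 1.0, 0.3]
width: 0.0854
```

```bash
 python3 go.py .6104 .262 .0787 83.73
```

```text
t 30.0 shift mm [1.1 0.2 2. ] rotvec [ 0.0005  0.0025 -0.0007] F [0.5 1.  0.3] w 0.0854 j [ 0.21  0.33  0.06  1.3  -0.    0.32]
```

Call:
move_arm:
  motion: "0.0011 0.0002 0.002 0.0005 0.0025 0 1; 0.0011 0.0002 0.002 0.0005 0.0025 0 1; 0.0013 0.0002 0.0022 0.0005 0.0025 0 0.4; 0.0013 0.0002 0.0022 0.0005 0.0025 0 0; 0.0013 0.0002 0.0022 0.0005 0.0025 0 -0.3; 0.0013 0.0002 0.0022 0.0005 0.0025 0 -0.5; 0.0013 0.0002 0.0022 0.0005 0.0025 0 -0.7; 0.0013 0.0002 0.0022 0.0005 0.0025 0 -1; 0.0013 0.0002 0.0022 0.0005 0.0025 0 -1; 0.0013 0.0002 0.0022 0.0005 0.0025 0 -1; 0.0013 0.0002 0.0022 0.0005 0.0025 0 -1"

```text
time: 30.92
eef_pos: [0.6104, 0.2621, 0.0788]
ee_rot: [[-0.994, 0.11, 0.001], [0.11, 0.994, 0.0], [-0.001, 0.0, -1.0]]
force: [-0.4, 1.3, 3.6]
width: 0.0411
```

```bash
 python3 go.py .6104 .262 .0787 83.73; python3 go.py .6179 .0471 .1506 83.73;
```

```text
t 30.92 shift mm [ 0.  -0.1  0.1] rotvec [ 0.0002  0.0005 -0.0006] F [-0.4  1.3  3.6] w 0.0411 j [0.21 0.33 0.06 1.3  0.   0.32]
t 30.92 shift mm [ -31.1 -212.9  -71.8] rotvec [ 0.0002  0.0005 -0.0006] F [-0.4  1.3  3.6] w 0.0411 j [0.21 0.33 0.06 1.3  0.   0.32]
```

Call:
move_arm:
  motion: "0 0 -0.008 0 0 0 -1; 0 0 -0.022 0 0 0 -1; 0 0 -0.04 0 0 0 -1; 0 0 -0.058 0 0 0 -1; 0 0 -0.07 0 0 0 -1; 0 0 -0.072 0 0 0 -1; -0.001 -0.01 -0.072 0 0 0 -1; -0.005 -0.031 -0.072 0 0 0 -1; -0.009 -0.058 -0.072 0 0 0 -1; -0.013 -0.085 -0.072 0 0 0 -1; -0.017 -0.112 -0.072 0 0 0 -1; -0.021 -0.139 -0.072 0 0 0 -1"

```text
time: 31.92
eef_pos: [0.615, 0.1198, 0.1492]
ee_rot: [[-0.994, 0.11, -0.002], [0.11, 0.994, -0.0], [0.002, -0.0, -1.0]]
force: [-0.1, 0.2, -1.6]
width: 0.0408
```

```bash
python3 go.py .6179 .0471 .15 83.73;
```

```text
t 31.92 shift mm [-10.9 -71.9  -0.8] rotvec [-0.0002 -0.0018 -0.0006] F [-0.1  0.2 -1.6] w 0.0408 j [-0.02  0.19  0.02  1.4  -0.    0.09]
```

Call:
move_arm:
  motion: "-0.004 -0.026 0 0 0 0 -1; -0.008 -0.05 0 0 0 0 -1; -0.01 -0.066 0 0 -0.001 0 -1; -0.0109 -0.0719 0 0 -0.0018 0 -1; -0.0109 -0.0719 0 0 -0.0018 0 -1; -0.0109 -0.0719 0 0 -0.0018 0 -1"

```text
time: 32.42
eef_pos: [0.6174, 0.0472, 0.1484]
ee_rot: [[-0.994, 0.11, -0.001], [0.11, 0.994, 0.0], [0.001, 0.0, -1.0]]
force: [-0.1, 0.3, -1.4]
width: 0.0407
```

```bash
python3 look.py wrist:w24; python3 go.py .6179 .0471 .0786 83.73;
```

```text
32.4167 [0.61740227 0.04724704 0.14844308] [[-9.93894841e-01  1.10325362e-01 -1.16607330e-03]
 [ 1.10325164e-01  9.93895520e-01  2.33054828e-04]
 [ 1.18466688e-03  1.02984764e-04 -9.99999293e-01]] 0.0406503244218836 [-0.07748916  0.30616859 -1.42150909]
t 32.47 shift mm [-0.5 -0.7 70.1] rotvec [ 0.0001 -0.0009 -0.0002] F [-0.1 -0.5 -2.4] w 0.0405 j [-0.13  0.17 -0.01  1.4   0.   -0.02]
```

View pics/w24.png

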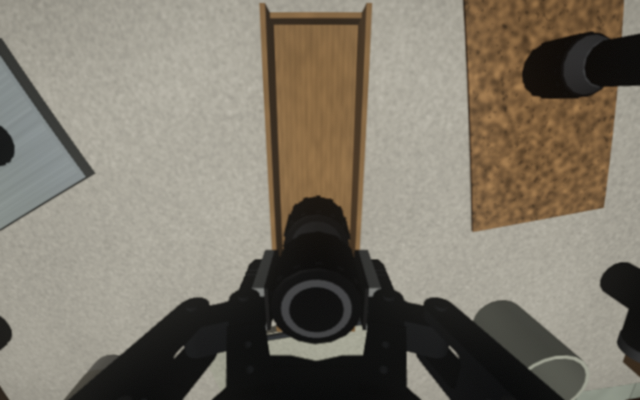

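Call:
move_arm:
  motion: "-0.0004 -0.0005 0.012 0 0 0 -1; -0.0005 -0.0006 0.03 0 -0.0009 0 -1; -0.0005 -0.0006 0.046 0 -0.0009 0 -1; -0.0005 -0.0006 0.058 0 -0.0009 0 -1; -0.0005 -0.0006 0.066 0 -0.0009 0 -1; -0.0005 -0.0006 0.0675 0 -0.0009 0 -1; -0.0005 -0.0006 0.0675 0 -0.0009 0 -1; -0.0005 -0.0006 0.0675 0 -0.0009 0 -1; -0.0005 -0.0006 0.0675 0 -0.0009 0 -1"

```text
time: 33.22
eef_pos: [0.6185, 0.0471, 0.0821]
ee_rot: [[-0.994, 0.109, 0.001], [0.109, 0.994, -0.0], [-0.001, 0.0, -1.0]]
force: [1.0, -0.1, -1.7]
width: 0.0408
```

```bash
python3 go.py .6179 .0471 .0786 83.73;
```

```text
t 33.22 shift mm [ 0.6 -0.1  3.5] rotvec [ 0.0001  0.0015 -0.0002] F [ 1.  -0.1 -1.7] w 0.0408 j [-0.13  0.2  -0.09  1.28  0.   -0.02]
```

Call:
move_arm:
  motion: "0.0006 0 0.0015 0 0.0015 0 -1; 0.0006 0 0.0028 0 0.0015 0 -1; 0.0007 0 0.0036 0 0.0015 0 -1; 0.0007 0 0.0037 0 0.0015 0 -1; 0.0007 0 0.0037 0 0.0015 0 -1; 0.0007 0 0.0037 0 0.0015 0 -1"

```text
time: 33.72
eef_pos: [0.6181, 0.0471, 0.0788]
ee_rot: [[-0.994, 0.109, 0.001], [0.109, 0.994, -0.0], [-0.001, 0.0, -1.0]]
force: [-0.7, 0.3, 0.7]
width: 0.0406
```

Contact; release and rise.

Call:
move_arm:
  motion: "0.0001 0 0.0002 0 0 0 -0.4; 0.0001 0 0.0002 0 0 0 0; 0 0 0 0 0 0 0.4; 0 0 0 0 0 0 1; 0 0 0 0 0 0 1; 0 0 0 0 0 0 1; 0 0 -0.01 0 0 0 1; 0 0 -0.04 0 0 0 1; 0 0 -0.07 0 0 0 1; 0 0 -0.085 0 0 0 1; 0 0 -0.085 0 0 0 1; 0 0 -0.085 0 0 0 1"

```text
time: 34.72
eef_pos: [0.6188, 0.0471, 0.1655]
ee_rot: [[-0.994, 0.109, 0.003], [0.109, 0.994, -0.0], [-0.003, -0.0, -1.0]]
force: [-0.3, 0.2, -0.0]
width: 0.0851
```

```bash
python3 look.py wrist:w25; python3 go.py .5254 .2621 .165 83.73;python3 - <<'E'
from geo import *
for n in('w12','w25'):
    P=cloud(load(n));q=P.reshape(-1,3)
    k=(q[:,2]>.1)&(q[:,2]<.11)&(np.hypot(q[:,0]-.6173,q[:,1]-.0466)<.03);print(n,k.sum(),q[k].mean(0).round(4))
E
```

```text
34.7167 [0.61881055 0.04706409 0.16546692] [[-9.93995106e-01  1.09379132e-01  3.15197013e-03]
 [ 1.09378404e-01  9.94000102e-01 -4.03054159e-04]
 [-3.17714435e-03 -5.58763994e-05 -9.99994951e-01]] 0.08507178827743356 [-0.33593464  0.17586924 -0.00759393]
t 34.77 shift mm [115.6 203.5  -1.2] rotvec [-0.      0.0009 -0.0002] F [ 0.2 -1.  -1.5] w 0.0858 j [-0.13  0.16  0.02  1.43 -0.   -0.02]
w12 2610 [0.6175 0.046  0.1053]
w25 2501 [0.6182 0.046  0.1053]
```

View pics/w25.png

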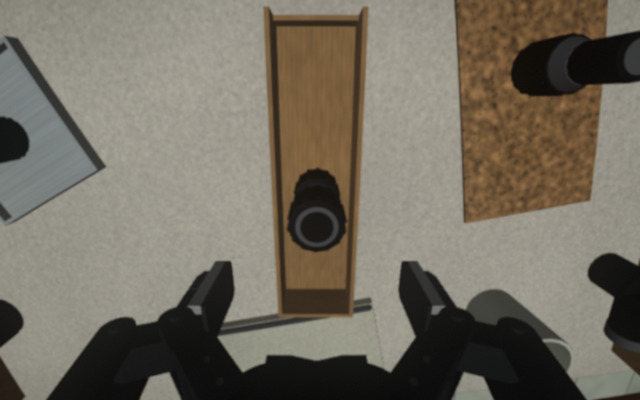

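Coupling restored within <1 mm, standing. Now the reducer.

Call:
move_arm:
  motion: "0.007 0.012 0 0 0 0 1; 0.021 0.038 0 0 0 0 1; 0.035 0.063 0 0 0 0 1; 0.049 0.088 0 0 0 0 1; 0.063 0.113 0 0 0 0 1; 0.077 0.138 0 0 0 0 1; 0.091 0.162 0 0 0 0 1; 0.105 0.185 0 0 0 0 1; 0.114 0.2 0 0 0 0 1; 0.1156 0.2035 -0.001 0 0 0 1; 0.1156 0.2035 -0.001 0 0.001 0 1; 0.1156 0.2035 -0.001 0 0.001 0 1"

```text
time: 35.77
eef_pos: [0.5251, 0.2619, 0.1641]
ee_rot: [[-0.994, 0.109, -0.001], [0.109, 0.994, -0.0], [0.001, -0.001, -1.0]]
force: [-0.1, -0.5, -0.8]
width: 0.0855
```

```bash
python3 go.py .5254 .2621 .0783 83.73
```

```text
t 35.77 shift mm [-0.4  0.3 85.8] rotvec [-0.0006 -0.0011  0.0002] F [-0.1 -0.5 -0.8] w 0.0855 j [ 0.24  0.06 -0.09  1.42 -0.    0.35]
```

Call:
move_arm:
  motion: "-0.0004 0.0003 0.015 0 0 0 1; -0.0004 0.0003 0.04 -0.0006 -0.001 0 1; -0.0004 0.0003 0.065 -0.0006 -0.001 0 1; -0.0004 0.0003 0.08 -0.0006 -0.001 0 1; -0.0004 0.0003 0.0858 -0.0006 -0.001 0 1; -0.0004 0.0003 0.0858 -0.0006 -0.001 0 1; -0.0004 0.0003 0.0858 -0.0006 -0.001 0 1; -0.0004 0.0003 0.0858 -0.0006 -0.001 0 1"

```text
time: 36.43
eef_pos: [0.5264, 0.2619, 0.0798]
ee_rot: [[-0.994, 0.11, 0.002], [0.11, 0.994, 0.0], [-0.002, 0.001, -1.0]]
force: [0.1, -1.0, 0.1]
width: 0.0853
```

```bash
python3 go.py .5254 .2621 .0783 83.73;python3 look.py wrist:w26
```

```text
t 36.43 shift mm [1.  0.1 1.5] rotvec [ 0.0006  0.0018 -0.0004] F [ 0.1 -1.   0.1] w 0.0853 j [ 0.24  0.1  -0.2   1.27  0.    0.35]
36.4333 [0.52642258 0.26192075 0.07978928] [[-9.93975833e-01  1.09584427e-01  1.81570168e-03]
 [ 1.09585414e-01  9.93977279e-01  4.53216027e-04]
 [-1.75510080e-03  6.49460199e-04 -9.99998249e-01]] 0.08527788050616432 [ 0.13934147 -0.97591818  0.08181035]
```

View pics/w26.png

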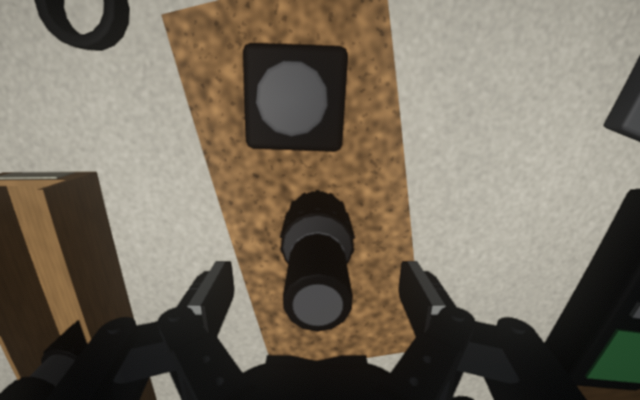

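Call:
move_arm:
  motion: "0.001 0.0001 0.0015 0.0005 0.0018 0 1; 0.001 0.0001 0.0015 0.0005 0.0018 0 1; 0.0012 0.0001 0.0017 0.0005 0.0018 0 0.4; 0.0012 0.0001 0.0017 0.0005 0.0018 0 0; 0.0012 0.0001 0.0017 0.0005 0.0018 0 -0.3; 0.0012 0.0001 0.0017 0.0005 0.0018 0 -0.5; 0.0012 0.0001 0.0017 0.0005 0.0018 0 -0.7; 0.0012 0.0001 0.0017 0.0005 0.0018 0 -1; 0.0012 0.0001 0.0017 0.0005 0.0018 0 -1; 0.0012 0.0001 0.0017 0.0005 0.0018 0 -1; 0.0012 0.0001 0.0017 0.0005 0.0018 0 -1"

```text
time: 37.4
eef_pos: [0.5254, 0.2624, 0.0784]
ee_rot: [[-0.994, 0.109, 0.001], [0.109, 0.994, 0.0], [-0.001, 0.0, -1.0]]
force: [0.4, 0.9, 2.8]
width: 0.0306
```

```bash
python3 go.py .5254 .2621 .0783 83.73; python3 go.py .5637 .0528 .15 83.73
```

```text
t 37.4 shift mm [-0.  -0.3  0.1] rotvec [ 0.0005  0.0005 -0.0002] F [0.4 0.9 2.8] w 0.0306 j [ 0.24  0.1  -0.21  1.26  0.    0.35]
t 37.4 shift mm [ -61.  -204.1  -71.7] rotvec [ 0.0005  0.0005 -0.0002] F [0.4 0.9 2.8] w 0.0306 j [ 0.24  0.1  -0.21  1.26  0.    0.35]
```

Call:
move_arm:
  motion: "0 0 -0.008 0 0 0 -1; 0 0 -0.022 0 0 0 -1; 0 0 -0.04 0 0 0 -1; 0 0 -0.058 0 0 0 -1; 0 0 -0.07 0 0 0 -1; 0 0 -0.072 0 0 0 -1; -0.003 -0.01 -0.072 0 0 0 -1; -0.01 -0.031 -0.072 0 0 0 -1; -0.018 -0.056 -0.072 0 0 0 -1; -0.026 -0.082 -0.072 0 0 0 -1; -0.034 -0.108 -0.072 0 0 0 -1; -0.042 -0.134 -0.072 0 0 0 -1"

```text
time: 38.4
eef_pos: [0.5517, 0.1226, 0.1487]
ee_rot: [[-0.994, 0.109, -0.002], [0.109, 0.994, 0.0], [0.002, -0.0, -1.0]]
force: [0.8, 0.0, -1.1]
width: 0.0304
```

```bash
python3 go.py .5637 .0528 .15 83.73
```

```text
t 38.4 shift mm [-19.5 -68.1  -1.3] rotvec [-0.     -0.0016 -0.0001] F [ 0.8  0.  -1.1] w 0.0304 j [-0.01  0.   -0.18  1.39  0.    0.1 ]
```

Call:
move_arm:
  motion: "-0.007 -0.025 0 0 0 0 -1; -0.0135 -0.047 0 0 0 0 -1; -0.018 -0.063 -0.001 0 -0.001 0 -1; -0.0195 -0.0681 -0.001 0 -0.0016 0 -1; -0.0195 -0.0681 -0.001 0 -0.0016 0 -1; -0.0195 -0.0681 -0.001 0 -0.0016 0 -1"

```text
time: 38.9
eef_pos: [0.5631, 0.0529, 0.1487]
ee_rot: [[-0.994, 0.11, -0.002], [0.11, 0.994, 0.0], [0.002, 0.0, -1.0]]
force: [0.3, 0.3, -1.5]
width: 0.0304
```

```bash
python3 look.py wrist:w27; python3 go.py .5637 .0528 .0783 83.73
```

```text
38.9 [0.56307813 0.05285485 0.14873015] [[-9.93945564e-01  1.09862923e-01 -1.53396885e-03]
 [ 1.09862398e-01  9.93946716e-01  4.22547231e-04]
 [ 1.57110557e-03  2.51463449e-04 -9.99998734e-01]] 0.030354974313443174 [ 0.32150661  0.30914277 -1.50957531]
t 38.95 shift mm [-0.7 -0.5 70.7] rotvec [ 0.0003 -0.0012  0.0002] F [ 0.3 -0.2 -0.7] w 0.0308 j [-0.14  0.   -0.18  1.39  0.   -0.03]
```

View pics/w27.png

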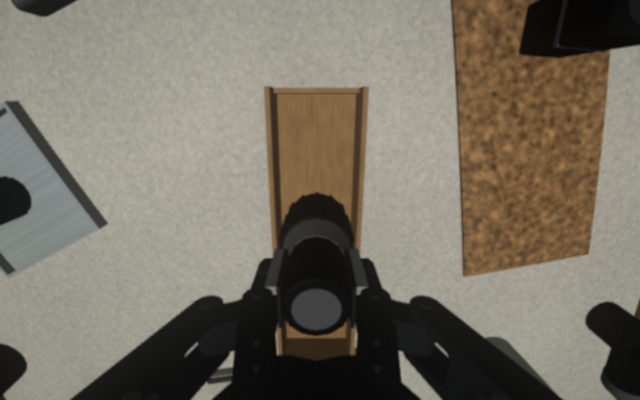

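Call:
move_arm:
  motion: "-0.0006 -0.0004 0.012 0 0 0 -1; -0.0007 -0.0004 0.03 0 -0.0012 0 -1; -0.0007 -0.0004 0.046 0 -0.0012 0 -1; -0.0007 -0.0004 0.058 0 -0.0012 0 -1; -0.0007 -0.0004 0.066 0 -0.0012 0 -1; -0.0007 -0.0004 0.068 0 -0.0012 0 -1; -0.0007 -0.0004 0.068 0 -0.0012 0 -1; -0.0007 -0.0004 0.068 0 -0.0012 0 -1; -0.0007 -0.0004 0.068 0 -0.0012 0 -1"

```text
time: 39.7
eef_pos: [0.5644, 0.0529, 0.082]
ee_rot: [[-0.994, 0.109, 0.002], [0.109, 0.994, 0.0], [-0.002, 0.0, -1.0]]
force: [-0.1, 1.1, -1.2]
width: 0.0306
```

```bash
python3 go.py .5637 .0528 .0783 83.73
```

```text
t 39.7 shift mm [ 0.7 -0.2  3.7] rotvec [0.0003 0.0015 0.0003] F [-0.1  1.1 -1.2] w 0.0306 j [-0.14  0.04 -0.27  1.27  0.   -0.03]
```

Call:
move_arm:
  motion: "0.0008 -0.0002 0.0015 0 0.0015 0 -1; 0.0009 -0.0002 0.0028 0 0.0015 0 -1; 0.0009 -0.0002 0.0037 0 0.0015 0 -1; 0.0009 -0.0002 0.0039 0 0.0015 0 -1; 0.0009 -0.0002 0.0039 0 0.0015 0 -1; 0.0009 -0.0002 0.0039 0 0.0015 0 -1"

```text
time: 40.2
eef_pos: [0.5637, 0.0527, 0.0784]
ee_rot: [[-0.994, 0.109, 0.001], [0.109, 0.994, 0.0], [-0.001, 0.0, -1.0]]
force: [-0.3, -0.4, 1.5]
width: 0.0311
```

Call:
move_arm:
  motion: "0 0 0 0 0 0 -0.4; 0 0 0 0 0 0 0; 0 0 0 0 0 0 0.4; 0 0 0 0 0 0 1; 0 0 0 0 0 0 1; 0 0 0 0 0 0 1; 0 0 -0.01 0 0 0 1; 0 0 -0.04 0 0 0 1; 0 0 -0.07 0 0 0 1; 0 0 -0.085 0 0 0 1; 0 0 -0.085 0 0 0 1; 0 0 -0.085 0 0 0 1"

```text
time: 41.2
eef_pos: [0.5644, 0.0526, 0.1649]
ee_rot: [[-0.994, 0.109, 0.003], [0.109, 0.994, -0.0], [-0.003, 0.0, -1.0]]
force: [0.1, -0.8, -1.5]
width: 0.0855
```

```bash
python3 look.py wrist:w28; python3 go.py .4406 .2621 .16 82.05;python3 - <<'E'
from geo import *
for n in('w7','w28'):
  P=cloud(load(n));q=P.reshape(-1,3)
  for x,y in ((.5635,.0523),(.6173,.0466)):
    k=(q[:,2]>.1)&(q[:,2]<.11)&(np.hypot(q[:,0]-x,q[:,1]-y)<.03);print(n,k.sum(),q[k].mean(0).round(4))
E
```

```text
41.2 [0.56444093 0.05260848 0.16494147] [[-9.94042803e-01  1.08948643e-01  3.01632815e-03]
 [ 1.08948527e-01  9.94047372e-01 -2.03198595e-04]
 [-3.02051128e-03  1.26636406e-04 -9.99995430e-01]] 0.08548668885285944 [ 0.14287284 -0.77657112 -1.46289377]
t 41.25 shift mm [145.2 194.7   3.4] rotvec [0.0002 0.0008 0.0296] F [-0.4  0.9 -0.9] w 0.0854 j [-0.14 -0.   -0.15  1.42  0.   -0.03]
w7 1474 [0.5635 0.0517 0.1052]
w7 2078 [0.6167 0.046  0.1053]
w28 1409 [0.5639 0.0517 0.1052]
w28 2033 [0.6177 0.0459 0.1053]
```

View pics/w28.png

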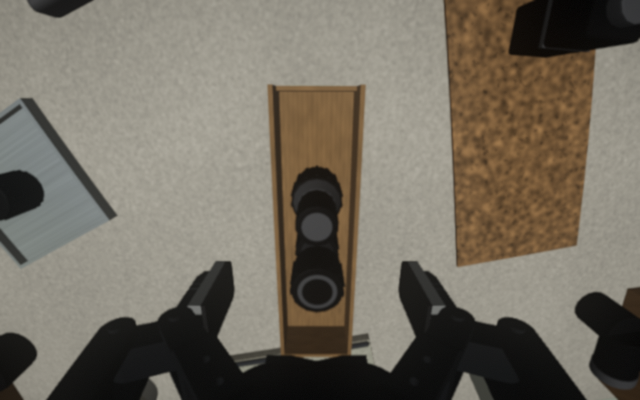

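Both back, standing. Now the regulator.

Call:
move_arm:
  motion: "0.009 0.012 0 0 0 0.01 1; 0.027 0.036 0 0 0 0.02 1; 0.045 0.061 0 0 0 0.0296 1; 0.063 0.085 0 0 0 0.0296 1; 0.081 0.109 0 0 0 0.0296 1; 0.099 0.133 0 0 0 0.0296 1; 0.117 0.157 0 0 0 0.0296 1; 0.134 0.18 0.001 0 0 0.0296 1; 0.143 0.192 0.003 0 0 0.0296 1; 0.1452 0.1947 0.0034 0 0.0008 0.0296 1; 0.1452 0.1947 0.0034 0 0.0008 0.0296 1; 0.1452 0.1947 0.0034 0 0.0008 0.0296 1"

```text
time: 42.25
eef_pos: [0.4404, 0.2616, 0.1593]
ee_rot: [[-0.99, 0.138, -0.001], [0.138, 0.99, -0.0], [0.001, -0.001, -1.0]]
force: [-0.0, 0.1, 0.1]
width: 0.0853
```

```bash
python3 go.py .4406 .2621 .0684 82.05
```

```text
t 42.25 shift mm [-0.2  0.6 90.9] rotvec [-0.0005 -0.0009  0.0001] F [-0.   0.1  0.1] w 0.0853 j [ 0.28 -0.16 -0.32  1.42 -0.    0.42]
```

Call:
move_arm:
  motion: "-0.0002 0.0005 0.015 0 0 0 1; -0.0002 0.0005 0.04 -0.0005 -0.0009 0 1; -0.0002 0.0005 0.065 -0.0005 -0.0009 0 1; -0.0002 0.0005 0.083 -0.0005 -0.0009 0 1; -0.0002 0.0005 0.0905 -0.0005 -0.0009 0 1; -0.0002 0.0005 0.0905 -0.0005 -0.0009 0 1; -0.0002 0.0005 0.0905 -0.0005 -0.0009 0 1; -0.0002 0.0005 0.0905 -0.0005 -0.0009 0 1"

```text
time: 42.92
eef_pos: [0.4417, 0.2619, 0.0702]
ee_rot: [[-0.99, 0.139, 0.002], [0.139, 0.99, 0.0], [-0.002, 0.001, -1.0]]
force: [-0.1, 0.9, -0.9]
width: 0.0855
```

```bash
python3 go.py .4406 .2621 .0684 82.05;python3 look.py wrist:w29
```

```text
t 42.92 shift mm [1.1 0.1 1.8] rotvec [ 0.0006  0.0017 -0.0005] F [-0.1  0.9 -0.9] w 0.0855 j [ 0.28 -0.12 -0.44  1.25 -0.    0.42]
42.9167 [0.44170605 0.26186821 0.07019265] [[-9.90315650e-01  1.38823326e-01  1.73161902e-03]
 [ 1.38824190e-01  9.90316966e-01  3.88666334e-04]
 [-1.66089574e-03  6.25292960e-04 -9.99998425e-01]] 0.0855183915247381 [-0.12188211  0.87390954 -0.91698271]
```

View pics/w29.png

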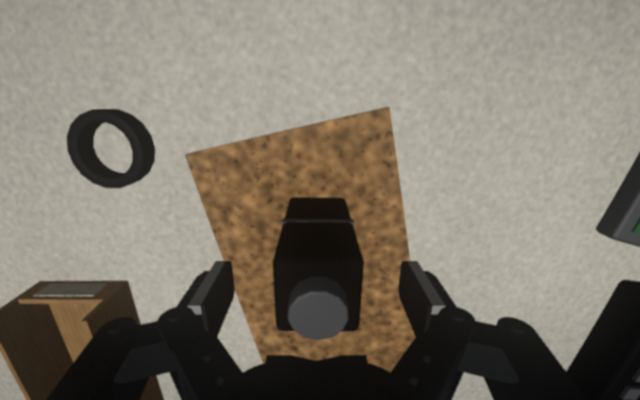

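Call:
move_arm:
  motion: "0.0011 0.0001 0.0018 0.0005 0.0017 0 1; 0.0011 0.0001 0.0018 0.0005 0.0017 0 1; 0.0013 0.0001 0.002 0.0005 0.0017 0 0.4; 0.0013 0.0001 0.002 0.0005 0.0017 0 0; 0.0013 0.0001 0.002 0.0005 0.0017 0 -0.3; 0.0013 0.0001 0.002 0.0005 0.0017 0 -0.5; 0.0013 0.0001 0.002 0.0005 0.0017 0 -0.7; 0.0013 0.0001 0.002 0.0005 0.0017 0 -1; 0.0013 0.0001 0.002 0.0005 0.0017 0 -1; 0.0013 0.0001 0.002 0.0005 0.0017 0 -1; 0.0013 0.0001 0.002 0.0005 0.0017 0 -1"

```text
time: 43.88
eef_pos: [0.4407, 0.2624, 0.0685]
ee_rot: [[-0.99, 0.139, 0.001], [0.139, 0.99, 0.001], [-0.001, 0.001, -1.0]]
force: [-0.5, 0.8, 2.6]
width: 0.0394
```

```bash
python3 go.py .4406 .2621 .0684 82.05;python3 go.py .5112 .0575 .14 81.92
```

```text
t 43.88 shift mm [ 0.1 -0.3  0.1] rotvec [ 0.0006  0.0007 -0.0002] F [-0.5  0.8  2.6] w 0.0394 j [ 0.28 -0.12 -0.44  1.25  0.    0.42]
t 43.88 shift mm [ -98.3 -193.1  -71.5] rotvec [0.0006 0.0007 0.002 ] F [-0.5  0.8  2.6] w 0.0394 j [ 0.28 -0.12 -0.44  1.25  0.    0.42]
```

Call:
move_arm:
  motion: "0 0 -0.008 0 0 0 -1; 0 0 -0.022 0 0 0 -1; 0 0 -0.04 0 0 0 -1; 0 0 -0.058 0 0 0 -1; 0 0 -0.07 0 0 0 -1; 0 0 -0.072 0 0 0 -1; -0.005 -0.01 -0.072 0 0 0 -1; -0.015 -0.029 -0.072 0 0 0.001 -1; -0.027 -0.053 -0.072 0 0 0.002 -1; -0.04 -0.078 -0.072 0 0 0.002 -1; -0.053 -0.103 -0.072 0 0 0.002 -1; -0.066 -0.128 -0.072 0 0 0.002 -1"

```text
time: 44.88
eef_pos: [0.4878, 0.1247, 0.1391]
ee_rot: [[-0.99, 0.14, -0.001], [0.14, 0.99, 0.0], [0.001, 0.0, -1.0]]
force: [0.4, 0.0, -1.2]
width: 0.0389
```

```bash
python3 go.py .5112 .0575 .14 81.92
```

```text
t 44.88 shift mm [-32.6 -63.2  -0.9] rotvec [ 0.0001 -0.0011  0.0002] F [ 0.4  0.  -1.2] w 0.0389 j [-0.01 -0.19 -0.37  1.39  0.    0.13]
```

Call:
move_arm:
  motion: "-0.012 -0.023 0 0 0 0 -1; -0.023 -0.044 0 0 0 0 -1; -0.03 -0.059 -0.001 0 -0.001 0 -1; -0.0326 -0.0632 -0.001 0 -0.0011 0 -1; -0.0326 -0.0632 -0.001 0 -0.0011 0 -1; -0.0326 -0.0632 -0.001 0 -0.0011 0 -1"

```text
time: 45.38
eef_pos: [0.5106, 0.0576, 0.1392]
ee_rot: [[-0.99, 0.141, -0.002], [0.141, 0.99, 0.001], [0.002, 0.0, -1.0]]
force: [-0.1, -0.2, -1.9]
width: 0.0391
```

```bash
python3 look.py wrist:w30; python3 go.py .5112 .0575 .0684 81.92
```

```text
45.3833 [0.51060075 0.05762334 0.13921377] [[-9.90016369e-01  1.40944288e-01 -1.51556531e-03]
 [ 1.40943545e-01  9.90017461e-01  5.87177917e-04]
 [ 1.58319549e-03  3.67706603e-04 -9.99998679e-01]] 0.03905051381985064 [-0.1387809  -0.19469303 -1.94339349]
t 45.43 shift mm [-0.8 -0.5 71. ] rotvec [ 0.0004 -0.0013  0.0005] F [ 0.7 -0.2 -1.1] w 0.0393 j [-0.14 -0.15 -0.34  1.38  0.   -0.  ]
```

View pics/w30.png

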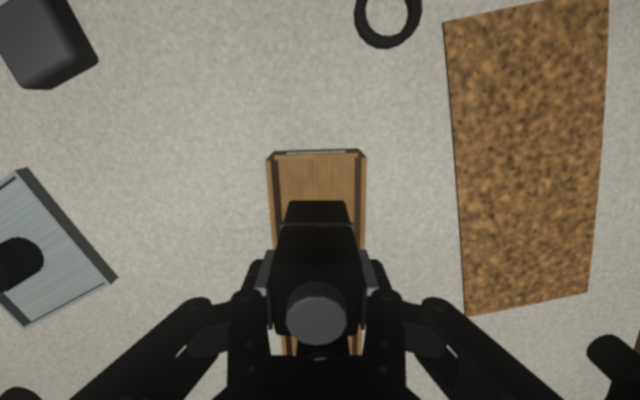

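Call:
move_arm:
  motion: "-0.0005 -0.0004 0.012 0 0 0 -1; -0.0006 -0.0004 0.03 0 -0.0013 0 -1; -0.0006 -0.0004 0.046 0 -0.0013 0 -1; -0.0006 -0.0004 0.058 0 -0.0013 0 -1; -0.0006 -0.0004 0.066 0 -0.0013 0 -1; -0.0006 -0.0004 0.0683 0 -0.0013 0 -1; -0.0006 -0.0004 0.0683 0 -0.0013 0 -1; -0.0006 -0.0004 0.0683 0 -0.0013 0 -1; -0.0006 -0.0004 0.0683 0 -0.0013 0 -1"

```text
time: 46.18
eef_pos: [0.5117, 0.0576, 0.0721]
ee_rot: [[-0.99, 0.14, 0.002], [0.14, 0.99, 0.0], [-0.001, 0.0, -1.0]]
force: [-0.2, 0.2, -2.0]
width: 0.0394
```

```bash
python3 go.py .5112 .0575 .0684 81.92
```

```text
t 46.18 shift mm [ 0.5 -0.2  3.7] rotvec [0.0004 0.0015 0.0006] F [-0.2  0.2 -2. ] w 0.0394 j [-0.14 -0.12 -0.43  1.25  0.   -0.  ]
```

Call:
move_arm:
  motion: "0.0007 -0.0002 0.0015 0 0.0015 0 -1; 0.0008 -0.0002 0.0028 0 0.0015 0 -1; 0.0008 -0.0002 0.0037 0 0.0015 0 -1; 0.0008 -0.0002 0.0039 0 0.0015 0 -1; 0.0008 -0.0002 0.0039 0 0.0015 0 -1; 0.0008 -0.0002 0.0039 0 0.0015 0 -1"

```text
time: 46.68
eef_pos: [0.5112, 0.0575, 0.0685]
ee_rot: [[-0.99, 0.14, 0.001], [0.14, 0.99, 0.0], [-0.001, 0.0, -1.0]]
force: [-1.3, -0.5, 3.0]
width: 0.0391
```

Call:
move_arm:
  motion: "0 0 0 0 0 0 -0.4; 0 0 0 0 0 0 0; 0 0 0 0 0 0 0.4; 0 0 0 0 0 0 1; 0 0 0 0 0 0 1; 0 0 0 0 0 0 1; 0 0 -0.01 0 0 0 1; 0 0 -0.04 0 0 0 1; 0 0 -0.075 0 0 0 1; 0 0 -0.11 0 0 0 1; 0 0 -0.15 0 0 0 1; 0.02 0 -0.19 0 0 0 1"

```text
time: 47.68
eef_pos: [0.4936, 0.0596, 0.2583]
ee_rot: [[-0.99, 0.141, 0.002], [0.141, 0.99, 0.0], [-0.002, 0.0, -1.0]]
force: [0.8, -0.3, 0.3]
width: 0.0856
```

```bash
python3 look.py wrist:w31; python3 go.py .43 .2 .27 83
```

```text
47.6833 [0.49357035 0.05958531 0.2582673 ] [[-9.90068882e-01  1.40566717e-01  2.14623780e-03]
 [ 1.40567091e-01  9.90071155e-01  2.36967354e-05]
 [-2.12159717e-03  3.25151804e-04 -9.99997697e-01]] 0.0855606632360277 [ 0.83452372 -0.32394478  0.31613935]
t 47.73 shift mm [ 81.  129.7  -4.1] rotvec [ 0.0002  0.0093 -0.0178] F [-0.   0.6  7.6] w 0.0854 j [-0.14 -0.22 -0.17  1.61  0.   -0.  ]
```

View pics/w31.png

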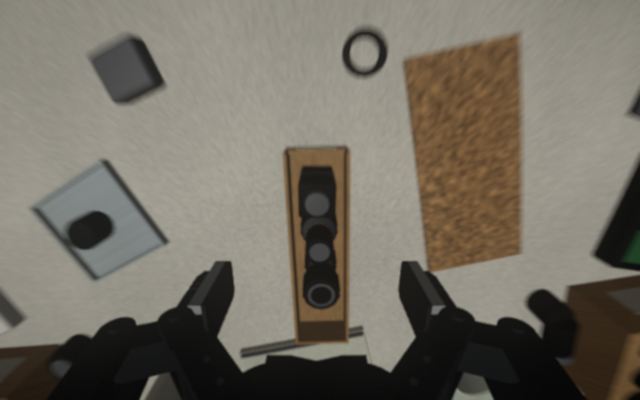

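Call:
move_arm:
  motion: "0.008 0.013 0 0 0 0 1; 0.024 0.038 0 0 0 0 1; 0.04 0.064 0 0 0 0 1; 0.056 0.09 0 0 0 0 1; 0.07 0.115 0 0 0 0 1; 0.081 0.14 0 0 0 0 1; 0.095 0.165 0 0 0 0 1; 0.11 0.19 0 0 0 0 1; 0.12 0.21 0 0 0 0 1; 0.125 0.22 0 0 0 0 1; 0.125 0.22 0 0 0 0 1; 0.125 0.22 0 0 0 0 1"

```text
time: 48.73
eef_pos: [0.3991, 0.2955, 0.2658]
ee_rot: [[-0.99, 0.138, 0.009], [0.138, 0.99, -0.001], [-0.01, 0.0, -1.0]]
force: [0.4, -0.8, -0.5]
width: 0.0852
```

```bash
python3 look.py top:top4 side:side4; python3 - <<'E'
from geo import *
a=load('top0')['image'];b=load('top4')['image']
cv2.imwrite('pics/cmp.png',np.hstack([cv2.resize(x[115:250,265:335],None,fx=4,fy=4,interpolation=cv2.INTER_CUBIC) for x in (a,b)]))
for n in('top0','top4'):
  q=cloud(load(n)).reshape(-1,3)
  for x,y,h in ((.5105,.0575,.099),(.5635,.0523,.1),(.6173,.0466,.1)):
    k=(q[:,2]>h)&(q[:,2]<.11)&(np.hypot(q[:,0]-x,q[:,1]-y)<.027);print(n,k.sum(),q[k].mean(0).round(4))
q=cloud(load('top4')).reshape(-1,3);k=(q[:,2]>.038)&(q[:,2]<.056)&(np.hypot(q[:,0]-.531,q[:,1]+.259)<.05);print('cap',k.sum(),q[k].mean(0).round(4))
E
```

```text
48.7833 [0.39936991 0.29503446 0.26574682] [[-9.90179769e-01  1.39484720e-01  9.38284664e-03]
 [ 1.39478943e-01  9.90224222e-01 -1.27046524e-03]
 [-9.46833250e-03  5.07205620e-05 -9.99955173e-01]] 0.08573257477279515 [-0.10086009 -0.07974439 -0.48911067]
top0 96 [0.5103 0.0583 0.1036]
top0 132 [0.5643 0.0529 0.1043]
top0 249 [0.618  0.0477 0.1043]
top4 95 [0.5102 0.058  0.1043]
top4 141 [0.5643 0.0532 0.1045]
top4 256 [0.6184 0.0475 0.1042]
cap 249 [ 0.53   -0.2585  0.0455]
```

View pics/cmp.png

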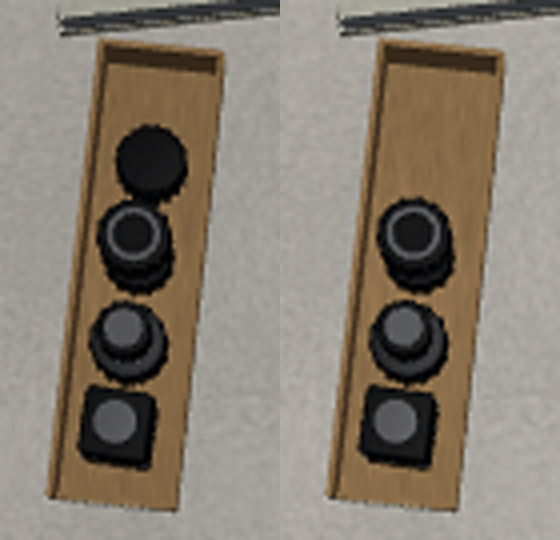

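View pics/side4.png

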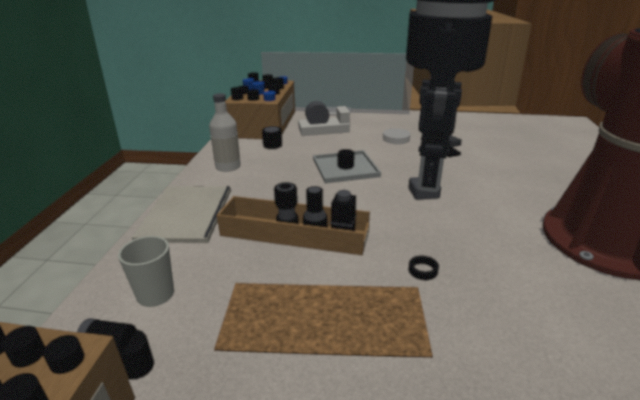

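The fittings match their starting positions within about 0.5 mm, all upright. The cap stands in the tray, and the robot is clear.

```bash
python3 -c "
from bench import manip;print(manip.job_done())"
```

```text
the job is handed in; nothing more can be done
None
```

The job is done and handed in at about 49 s of the 128 s allowed.

- **Order of work:** I stood the regulator, reducer and coupling upright on the mat. I then gripped the end cap along the bin's length and set it upright in the order tray. Last, I put the coupling, reducer and regulator back in the bin.
- **Fittings in the bin:** the before and after top pictures put each one within about 0.5 mm of where it stood at the start. One wrist-camera comparison of the coupling differed by up to 1 mm, which is within the calibration.
- **End cap:** it stands at (0.530, -0.259) m, near the centre of the tray, with its top at 45.5 mm against an expected 46 mm.
- **Final state:** nothing fell over, the gripper was open and clear of everything, and the highest wrist force I read was about 8 N. No check failed.

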